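Scoop caster balls out of a half-covered canister

TASK

With the scoop, reach in under the cover of the glass canister, scoop out at least three of the steel balls in one lift and tip them into the open order tray, then stand the scoop upright on its rubber mat and let go. Every ball must end up in the tray or still in the canister, and the canister, the tray and the other goods on the counter are to be left standing where they are.

Things in the scene. Friction and masses are not known exactly. Their poses are not given: they have to be found in the camera images.
- canister: loose heavy rectangular glass canister, about 1.8 kg (a shove over about 10 N slides it), outside 158 x 74 x 84 mm (x, y, z), walls 4 mm, inside x -75 to 75, y -33 to 33 mm. Origin: centre of its underside, z up, x along its length to the covered end, which points away from the robot within about 0.35 rad
- mouth (a point): centre of the canister's open mouth at rim height, (-19, 0, 84) mm in its frame; axes as the canister. The top is 4 mm thick (canister z 80 to 84): a clear cover over canister x 29 to 75 and a metal strip over x -75 to -67; between them, x -67 to 29, the mouth is open over the full inner width
- floor (a point): point on the canister's inner floor at (0, 0, 9) mm in its frame; axes as the canister. The floor slopes down towards canister +x by 0.07 rad: top at z = 14 mm at the near end, 4 mm at the far end; so the balls lie at the +x end, under the cover
- scoop: loose scoop, about 0.18 kg, standing level on its pan on the mat; origin in the pan's underside, x to the open lip, z up. Pan floor x -32 to 25, y -29 to 29 mm, 2.5 thick; back wall 26 mm high at x -30 to -26; side walls 2 mm thick, 22 mm high, from x -27 to 6; the front 19 mm of the floor is open on three sides
- lip (a point): middle of the scoop's front lip at the underside, at (25, 0, 0) mm in the scoop frame; axes as the scoop
- pan (a point): a point over the middle of the pan floor, at (-1, 0, 10.5) mm in the scoop frame
- grip (a point): centre of the handle's flat grip, (-71, 0, 122) mm in the scoop frame, axes as the scoop. The straight black handle rises from (-28, 0, 4) mm, leaning 20 degrees back (to -x) from the pan's vertical: shank 11 x 12 mm for 105 mm, then the grip, 14 mm thick along the scoop's y (pinch it there), 30 mm wide, reaching 28 mm either way along the handle
- mat: thin square rubber mat fixed to the counter, 120 x 120 x 4 mm, the scoop's place; origin: centre of the underside
- tray: loose square open tray, 130 x 130 x 40 mm high, wall 4 mm, 0.5 kg; origin: centre of its underside, z up
- ball0_center (a point): centre of one of six alike bright steel balls, 16 mm in diameter, 17 g, polished (friction about 0.2), loose in the canister
- ball1_center (a point): centre of one of six alike bright steel balls, 16 mm in diameter, 17 g, polished (friction about 0.2), loose in the canister
- ball2_center (a point): centre of one of six alike bright steel balls, 16 mm in diameter, 17 g, polished (friction about 0.2), loose in the canister
- ball3_center (a point): centre of one of six alike bright steel balls, 16 mm in diameter, 17 g, polished (friction about 0.2), loose in the canister
- ball4_center (a point): centre of one of six alike bright steel balls, 16 mm in diameter, 17 g, polished (friction about 0.2), loose in the canister
- ball5_center (a point): centre of one of six alike bright steel balls, 16 mm in diameter, 17 g, polished (friction about 0.2), loose in the canister
- gearmotor: bystander: small yellow gear motor lying flat, about 90 x 30 x 19 mm; origin: centre of its gearbox's underside
- can_motor: bystander: upright steel can motor, 36 mm in diameter, 71 mm high with its shaft; origin: centre of its underside
- carton: bystander: small pale carton 60 x 45 x 40 mm; origin: centre of its underside
Things that resemble listed ones, but are neither listed nor needed, are in the scene too. What is shaped like the canister but orange or pink is not meant.

How it is judged (in metres and radians):
On the way:
1. at least three balls are carried in the scoop's pan, clear above the canister's mouth ((distance between each of ball0_center, ball1_center, ball2_center and pan below 0.04 m or distance between each of ball0_center, ball1_center, ball3_center and pan below 0.04 m or distance between each of ball0_center, ball1_center, ball4_center and pan below 0.04 m or distance between each of ball0_center, ball1_center, ball5_center and pan below 0.04 m or distance between each of ball0_center, ball2_center, ball3_center and pan below 0.04 m or distance between each of ball0_center, ball2_center, ball4_center and pan below 0.04 m or distance between each of ball0_center, ball2_center, ball5_center and pan below 0.04 m or distance between each of ball0_center, ball3_center, ball4_center and pan below 0.04 m or distance between each of ball0_center, ball3_center, ball5_center and pan below 0.04 m or distance between each of ball0_center, ball4_center, ball5_center and pan below 0.04 m or distance between each of ball1_center, ball2_center, ball3_center and pan below 0.04 m or distance between each of ball1_center, ball2_center, ball4_center and pan below 0.04 m or distance between each of ball1_center, ball2_center, ball5_center and pan below 0.04 m or distance between each of ball1_center, ball3_center, ball4_center and pan below 0.04 m or distance between each of ball1_center, ball3_center, ball5_center and pan below 0.04 m or distance between each of ball1_center, ball4_center, ball5_center and pan below 0.04 m or distance between each of ball2_center, ball3_center, ball4_center and pan below 0.04 m or distance between each of ball2_center, ball3_center, ball5_center and pan below 0.04 m or distance between each of ball2_center, ball4_center, ball5_center and pan below 0.04 m or distance between each of ball3_center, ball4_center, ball5_center and pan below 0.04 m) and height (world z) of pan above 0.095 m), for 0.2 s.
At the end, for the whole second after the job is handed in: at least three balls lie in the tray and every other ball is in the tray or in the canister (none elsewhere); the scoop stands upright (within 0.12 rad) and at rest on its mat, its origin within 45 mm of the mat's centre ((((x of ball0_center in the frame of tray between -0.063 and 0.063 m and y of ball0_center in the frame of tray between -0.063 and 0.063 m and height (world z) of ball0_center below 0.04 m) and (x of ball1_center in the frame of tray between -0.063 and 0.063 m and y of ball1_center in the frame of tray between -0.063 and 0.063 m and height (world z) of ball1_center below 0.04 m) and (x of ball2_center in the frame of tray between -0.063 and 0.063 m and y of ball2_center in the frame of tray between -0.063 and 0.063 m and height (world z) of ball2_center below 0.04 m)) or ((x of ball0_center in the frame of tray between -0.063 and 0.063 m and y of ball0_center in the frame of tray between -0.063 and 0.063 m and height (world z) of ball0_center below 0.04 m) and (x of ball1_center in the frame of tray between -0.063 and 0.063 m and y of ball1_center in the frame of tray between -0.063 and 0.063 m and height (world z) of ball1_center below 0.04 m) and (x of ball3_center in the frame of tray between -0.063 and 0.063 m and y of ball3_center in the frame of tray between -0.063 and 0.063 m and height (world z) of ball3_center below 0.04 m)) or ((x of ball0_center in the frame of tray between -0.063 and 0.063 m and y of ball0_center in the frame of tray between -0.063 and 0.063 m and height (world z) of ball0_center below 0.04 m) and (x of ball1_center in the frame of tray between -0.063 and 0.063 m and y of ball1_center in the frame of tray between -0.063 and 0.063 m and height (world z) of ball1_center below 0.04 m) and (x of ball4_center in the frame of tray between -0.063 and 0.063 m and y of ball4_center in the frame of tray between -0.063 and 0.063 m and height (world z) of ball4_center below 0.04 m)) or ((x of ball0_center in the frame of tray between -0.063 and 0.063 m and y of ball0_center in the frame of tray between -0.063 and 0.063 m and height (world z) of ball0_center below 0.04 m) and (x of ball1_center in the frame of tray between -0.063 and 0.063 m and y of ball1_center in the frame of tray between -0.063 and 0.063 m and height (world z) of ball1_center below 0.04 m) and (x of ball5_center in the frame of tray between -0.063 and 0.063 m and y of ball5_center in the frame of tray between -0.063 and 0.063 m and height (world z) of ball5_center below 0.04 m)) or ((x of ball0_center in the frame of tray between -0.063 and 0.063 m and y of ball0_center in the frame of tray between -0.063 and 0.063 m and height (world z) of ball0_center below 0.04 m) and (x of ball2_center in the frame of tray between -0.063 and 0.063 m and y of ball2_center in the frame of tray between -0.063 and 0.063 m and height (world z) of ball2_center below 0.04 m) and (x of ball3_center in the frame of tray between -0.063 and 0.063 m and y of ball3_center in the frame of tray between -0.063 and 0.063 m and height (world z) of ball3_center below 0.04 m)) or ((x of ball0_center in the frame of tray between -0.063 and 0.063 m and y of ball0_center in the frame of tray between -0.063 and 0.063 m and height (world z) of ball0_center below 0.04 m) and (x of ball2_center in the frame of tray between -0.063 and 0.063 m and y of ball2_center in the frame of tray between -0.063 and 0.063 m and height (world z) of ball2_center below 0.04 m) and (x of ball4_center in the frame of tray between -0.063 and 0.063 m and y of ball4_center in the frame of tray between -0.063 and 0.063 m and height (world z) of ball4_center below 0.04 m)) or ((x of ball0_center in the frame of tray between -0.063 and 0.063 m and y of ball0_center in the frame of tray between -0.063 and 0.063 m and height (world z) of ball0_center below 0.04 m) and (x of ball2_center in the frame of tray between -0.063 and 0.063 m and y of ball2_center in the frame of tray between -0.063 and 0.063 m and height (world z) of ball2_center below 0.04 m) and (x of ball5_center in the frame of tray between -0.063 and 0.063 m and y of ball5_center in the frame of tray between -0.063 and 0.063 m and height (world z) of ball5_center below 0.04 m)) or ((x of ball0_center in the frame of tray between -0.063 and 0.063 m and y of ball0_center in the frame of tray between -0.063 and 0.063 m and height (world z) of ball0_center below 0.04 m) and (x of ball3_center in the frame of tray between -0.063 and 0.063 m and y of ball3_center in the frame of tray between -0.063 and 0.063 m and height (world z) of ball3_center below 0.04 m) and (x of ball4_center in the frame of tray between -0.063 and 0.063 m and y of ball4_center in the frame of tray between -0.063 and 0.063 m and height (world z) of ball4_center below 0.04 m)) or ((x of ball0_center in the frame of tray between -0.063 and 0.063 m and y of ball0_center in the frame of tray between -0.063 and 0.063 m and height (world z) of ball0_center below 0.04 m) and (x of ball3_center in the frame of tray between -0.063 and 0.063 m and y of ball3_center in the frame of tray between -0.063 and 0.063 m and height (world z) of ball3_center below 0.04 m) and (x of ball5_center in the frame of tray between -0.063 and 0.063 m and y of ball5_center in the frame of tray between -0.063 and 0.063 m and height (world z) of ball5_center below 0.04 m)) or ((x of ball0_center in the frame of tray between -0.063 and 0.063 m and y of ball0_center in the frame of tray between -0.063 and 0.063 m and height (world z) of ball0_center below 0.04 m) and (x of ball4_center in the frame of tray between -0.063 and 0.063 m and y of ball4_center in the frame of tray between -0.063 and 0.063 m and height (world z) of ball4_center below 0.04 m) and (x of ball5_center in the frame of tray between -0.063 and 0.063 m and y of ball5_center in the frame of tray between -0.063 and 0.063 m and height (world z) of ball5_center below 0.04 m)) or ((x of ball1_center in the frame of tray between -0.063 and 0.063 m and y of ball1_center in the frame of tray between -0.063 and 0.063 m and height (world z) of ball1_center below 0.04 m) and (x of ball2_center in the frame of tray between -0.063 and 0.063 m and y of ball2_center in the frame of tray between -0.063 and 0.063 m and height (world z) of ball2_center below 0.04 m) and (x of ball3_center in the frame of tray between -0.063 and 0.063 m and y of ball3_center in the frame of tray between -0.063 and 0.063 m and height (world z) of ball3_center below 0.04 m)) or ((x of ball1_center in the frame of tray between -0.063 and 0.063 m and y of ball1_center in the frame of tray between -0.063 and 0.063 m and height (world z) of ball1_center below 0.04 m) and (x of ball2_center in the frame of tray between -0.063 and 0.063 m and y of ball2_center in the frame of tray between -0.063 and 0.063 m and height (world z) of ball2_center below 0.04 m) and (x of ball4_center in the frame of tray between -0.063 and 0.063 m and y of ball4_center in the frame of tray between -0.063 and 0.063 m and height (world z) of ball4_center below 0.04 m)) or ((x of ball1_center in the frame of tray between -0.063 and 0.063 m and y of ball1_center in the frame of tray between -0.063 and 0.063 m and height (world z) of ball1_center below 0.04 m) and (x of ball2_center in the frame of tray between -0.063 and 0.063 m and y of ball2_center in the frame of tray between -0.063 and 0.063 m and height (world z) of ball2_center below 0.04 m) and (x of ball5_center in the frame of tray between -0.063 and 0.063 m and y of ball5_center in the frame of tray between -0.063 and 0.063 m and height (world z) of ball5_center below 0.04 m)) or ((x of ball1_center in the frame of tray between -0.063 and 0.063 m and y of ball1_center in the frame of tray between -0.063 and 0.063 m and height (world z) of ball1_center below 0.04 m) and (x of ball3_center in the frame of tray between -0.063 and 0.063 m and y of ball3_center in the frame of tray between -0.063 and 0.063 m and height (world z) of ball3_center below 0.04 m) and (x of ball4_center in the frame of tray between -0.063 and 0.063 m and y of ball4_center in the frame of tray between -0.063 and 0.063 m and height (world z) of ball4_center below 0.04 m)) or ((x of ball1_center in the frame of tray between -0.063 and 0.063 m and y of ball1_center in the frame of tray between -0.063 and 0.063 m and height (world z) of ball1_center below 0.04 m) and (x of ball3_center in the frame of tray between -0.063 and 0.063 m and y of ball3_center in the frame of tray between -0.063 and 0.063 m and height (world z) of ball3_center below 0.04 m) and (x of ball5_center in the frame of tray between -0.063 and 0.063 m and y of ball5_center in the frame of tray between -0.063 and 0.063 m and height (world z) of ball5_center below 0.04 m)) or ((x of ball1_center in the frame of tray between -0.063 and 0.063 m and y of ball1_center in the frame of tray between -0.063 and 0.063 m and height (world z) of ball1_center below 0.04 m) and (x of ball4_center in the frame of tray between -0.063 and 0.063 m and y of ball4_center in the frame of tray between -0.063 and 0.063 m and height (world z) of ball4_center below 0.04 m) and (x of ball5_center in the frame of tray between -0.063 and 0.063 m and y of ball5_center in the frame of tray between -0.063 and 0.063 m and height (world z) of ball5_center below 0.04 m)) or ((x of ball2_center in the frame of tray between -0.063 and 0.063 m and y of ball2_center in the frame of tray between -0.063 and 0.063 m and height (world z) of ball2_center below 0.04 m) and (x of ball3_center in the frame of tray between -0.063 and 0.063 m and y of ball3_center in the frame of tray between -0.063 and 0.063 m and height (world z) of ball3_center below 0.04 m) and (x of ball4_center in the frame of tray between -0.063 and 0.063 m and y of ball4_center in the frame of tray between -0.063 and 0.063 m and height (world z) of ball4_center below 0.04 m)) or ((x of ball2_center in the frame of tray between -0.063 and 0.063 m and y of ball2_center in the frame of tray between -0.063 and 0.063 m and height (world z) of ball2_center below 0.04 m) and (x of ball3_center in the frame of tray between -0.063 and 0.063 m and y of ball3_center in the frame of tray between -0.063 and 0.063 m and height (world z) of ball3_center below 0.04 m) and (x of ball5_center in the frame of tray between -0.063 and 0.063 m and y of ball5_center in the frame of tray between -0.063 and 0.063 m and height (world z) of ball5_center below 0.04 m)) or ((x of ball2_center in the frame of tray between -0.063 and 0.063 m and y of ball2_center in the frame of tray between -0.063 and 0.063 m and height (world z) of ball2_center below 0.04 m) and (x of ball4_center in the frame of tray between -0.063 and 0.063 m and y of ball4_center in the frame of tray between -0.063 and 0.063 m and height (world z) of ball4_center below 0.04 m) and (x of ball5_center in the frame of tray between -0.063 and 0.063 m and y of ball5_center in the frame of tray between -0.063 and 0.063 m and height (world z) of ball5_center below 0.04 m)) or ((x of ball3_center in the frame of tray between -0.063 and 0.063 m and y of ball3_center in the frame of tray between -0.063 and 0.063 m and height (world z) of ball3_center below 0.04 m) and (x of ball4_center in the frame of tray between -0.063 and 0.063 m and y of ball4_center in the frame of tray between -0.063 and 0.063 m and height (world z) of ball4_center below 0.04 m) and (x of ball5_center in the frame of tray between -0.063 and 0.063 m and y of ball5_center in the frame of tray between -0.063 and 0.063 m and height (world z) of ball5_center below 0.04 m))) and ((x of ball0_center in the frame of tray between -0.063 and 0.063 m and y of ball0_center in the frame of tray between -0.063 and 0.063 m and height (world z) of ball0_center below 0.04 m) or (x of ball0_center in the frame of canister between -0.077 and 0.077 m and y of ball0_center in the frame of canister between -0.035 and 0.035 m and height (world z) of ball0_center below 0.08 m)) and ((x of ball1_center in the frame of tray between -0.063 and 0.063 m and y of ball1_center in the frame of tray between -0.063 and 0.063 m and height (world z) of ball1_center below 0.04 m) or (x of ball1_center in the frame of canister between -0.077 and 0.077 m and y of ball1_center in the frame of canister between -0.035 and 0.035 m and height (world z) of ball1_center below 0.08 m)) and ((x of ball2_center in the frame of tray between -0.063 and 0.063 m and y of ball2_center in the frame of tray between -0.063 and 0.063 m and height (world z) of ball2_center below 0.04 m) or (x of ball2_center in the frame of canister between -0.077 and 0.077 m and y of ball2_center in the frame of canister between -0.035 and 0.035 m and height (world z) of ball2_center below 0.08 m)) and ((x of ball3_center in the frame of tray between -0.063 and 0.063 m and y of ball3_center in the frame of tray between -0.063 and 0.063 m and height (world z) of ball3_center below 0.04 m) or (x of ball3_center in the frame of canister between -0.077 and 0.077 m and y of ball3_center in the frame of canister between -0.035 and 0.035 m and height (world z) of ball3_center below 0.08 m)) and ((x of ball4_center in the frame of tray between -0.063 and 0.063 m and y of ball4_center in the frame of tray between -0.063 and 0.063 m and height (world z) of ball4_center below 0.04 m) or (x of ball4_center in the frame of canister between -0.077 and 0.077 m and y of ball4_center in the frame of canister between -0.035 and 0.035 m and height (world z) of ball4_center below 0.08 m)) and ((x of ball5_center in the frame of tray between -0.063 and 0.063 m and y of ball5_center in the frame of tray between -0.063 and 0.063 m and height (world z) of ball5_center below 0.04 m) or (x of ball5_center in the frame of canister between -0.077 and 0.077 m and y of ball5_center in the frame of canister between -0.035 and 0.035 m and height (world z) of ball5_center below 0.08 m)) and horizontal distance between scoop and mat below 0.045 m and angle between scoop's own z axis and vertical below 0.12 rad and height (world z) of scoop below 0.009 m and linear speed of scoop below 0.02 m/s); the robot touches nothing.
It fails at once if the canister is shoved more than 40 mm or tipped more than 0.2 rad (distance of canister from where it was at the start of the episode above 0.04 m or angle between canister's own z axis and vertical above 0.2 rad).
It fails at once if the tray is shoved more than 40 mm or tipped more than 0.2 rad (distance of tray from where it was at the start of the episode above 0.04 m or angle between tray's own z axis and vertical above 0.2 rad).
It fails at once if the gearmotor is moved more than 30 mm (distance of gearmotor from where it was at the start of the episode above 0.03 m).
It fails at once if the can motor is moved more than 30 mm (distance of can_motor from where it was at the start of the episode above 0.03 m).
It fails at once if the carton is moved more than 30 mm (distance of carton from where it was at the start of the episode above 0.03 m).
It also fails if it takes over 72 s, if anything falls off the work surface, if the arm or the gripper's body presses on something with over 40 N, if the wrist force passes 120 N, or if a joint passes its speed limit or range.

ROBOT

A 6-joint arm with a two-finger parallel gripper is mounted at the origin on the work surface. World frame = base frame: x ahead of the robot, y to its left, z up, the work surface at z = 0. Lengths are in m, angles in degrees, forces in N, time in s.
With the tool pointing down it reaches from about 0.3 to 0.75 m from the base axis. Payload 8.5 kg.
Tool frame: the origin (TCP) lies at the very end of the fingers, on their centre line; the grasp point (between the pads) lies 19 mm behind it; z points along the fingers, y is the line along which they close (so a half turn about z gives the same grasp; the last joint's range is limited). The gripper opens to 85 mm and grips with 20 to 120 N. Pads are 22 mm wide; open, the fingers measure 114 mm over their backs; the gripper's body (76 mm by 85 mm) begins 54 mm behind the grasp point. The pads swing forward as they close: fully open they stand 13 mm farther back than shut.
Start: joints at [58.081, 21.807, 74.336, -0, 83.858, -12.336], TCP at [0.184, 0.518, 0.231] pointing down, gripper open.
Joint ranges: [-178.18, 178.18], [-50.72, 133.34], [12.68, 142.11], [-81.47, 261.47], [9.98, 163.14], [-165.26, 165.26]. Speed limits (degrees/s): [136.94, 136.94, 180, 180, 180, 180].

INTERFACE

Orientations are given as a 3x3 rotation matrix whose columns are the frame's x, y, z axes.
In Python, from rig import env, imaging gives the robot as it stands. The module is installed in compiled form; this text tells all that it offers.
- The arm moves only by the tool arm_command, never from a script. Its arguments are lists of equal length, an entry for each row: "turn": the turn, a rotation vector about the tool's x, y, z in units of 5 degrees (1.0 is 5 degrees), a list of three; "xyz": the shift along the tool's x, y, z in units of 50 mm (1.0 is 50 mm), a list of three; "claw": the finger opening in mm, from 0 to 85.4. A call has 1 to 12 rows; each row shifts and turns the commanded pose from where the row before left it, along the tool's axes as they then stand; what a row does not reach is not made up. A row lasts 1/10 s, in which the tool goes at most 50 mm and 8.59 degrees, less where a joint would pass 70% of its speed; a pose out of reach is approached as far as the arm can. A call is refused whole if a number of a shift passes 1 or a number of a turn 1, either way. A call with a gripper value outside its range is refused whole. The fingers move at their own pace and stop on an object; "squeeze" is the grip in N (left out, the last holds). Time passes only in rows, so rows that do not move let the fingers close. It gives the time, the measured TCP pose, the force, the opening and the grip force at its end, in the units of the state.
- env.observe(): the state, without advancing time (a new reading comes with each control period).
- imaging.get_image(name): name is "side" or "top"; returns (picture, depth): 420x560x3 uint8, blue, green, red; 420x560 float32, m along the optical axis (not along the pixel's ray), 0 where there is no reading.
- imaging.camera_info(name): a dict with "camera_matrix" (3x3 intrinsics, pixels), "rvec" (rotation vector, rad) and "tvec" (3), from world to camera coordinates, as OpenCV has them. Camera axes: x right, y down, z forward; pixel columns grow to the right and rows downward; lengths in m; the calibration is good to about 2 mm. A picture is of the moment at which its call begins. camera_info takes no time and is no camera call.
- env.close_job(): hands the job in; it is judged then, once.
The state is a dict: "time_s": time; "q": joint angles; "qvel": joint speeds; "joint_efforts": joint torques, N m; "position": TCP position; "tool_rot": TCP orientation; "ft_force": force on the tool from outside, world axes, zero at the start; "wrist_torque": the same for the moment, N m; "grip_width": finger opening in m; "gripper_force": force on a finger pad.
Only numpy, scipy, OpenCV 4.12 (cv2) and the standard library are available. Lean on these libraries where they do the work, as an engineer would, in place of code of your own. Each camera call takes 0.05 s, during which the arm holds its last target. There are 200 camera calls.

## Working session

There is one attempt and no reset: what is moved stays moved. The work goes in short steps, Python scripts to look and compute and a tool call to move; the robot and the scene stay as the last step left them, time stands still between calls to the robot, and variables do not carry over. Pictures are saved under pics/ and viewed, at most 10 in all, crops included, and the job is handed in when it is done.

Besides the shell and the picture viewer there is one more tool, called after "Call:" as name(argument=value, ...) on one line, values as JSON. arm_command: Moves the arm, as the interface text tells. Its arguments: {"type":"object","properties":{"turn":{"type":"array"},"xyz":{"type":"array"},"claw":{"type":"array"},"squeeze":{"type":"number"}},"required":["turn","xyz","claw"]}

```bash
mkdir -p pics
cat > h.py <<'E'
import numpy as np, cv2
from rig import env, imaging
def cam(n):
    c=imaging.camera_info(n); K=np.array(c["camera_matrix"]).reshape(3,3); R=cv2.Rodrigues(np.array(c["rvec"],float))[0]; t=np.array(c["tvec"],float).ravel(); return K,R,t
def ray(n,uv,z):
    K,R,t=cam(n); C=-R.T@t; d=R.T@np.linalg.inv(K)@np.array([uv[0],uv[1],1.]); return C+d*(z-C[2])/d[2]
def cloud(n,dep):
    K,R,t=cam(n); v,u=np.mgrid[0:420,0:560]; p=np.stack([u,v,np.ones_like(u)],-1)@np.linalg.inv(K).T*dep[...,None]; return (p-t)@R
def proj(n,P):
    K,R,t=cam(n); q=(R@np.atleast_2d(P).T).T+t; q=q@K.T; return q[:,:2]/q[:,2:]
E
python3 - <<'E'
from h import *
s=env.observe(); print(s)
for n in("top","side"):
    im,d=imaging.get_image(n); cv2.imwrite(f"pics/{n}0.png",im); np.savez(f"{n}0.npz",im=im,d=d)
    K,R,t=cam(n); print(n,K[0],-R.T@t)
E
```

```text
{'time_s': 0.0, 'q': array([ 5.80817432e+01,  2.18419582e+01,  7.43853051e+01, -7.15106247e-04,
        8.38584329e+01, -1.23352250e+01]), 'qvel': array([-0.06393559,  0.079573  ,  0.06631121, -0.10812073, -0.00370423,
        0.00017743]), 'joint_efforts': array([-1.01425099e-03, -4.48448610e+01, -2.31269217e+01, -2.98339055e-04,
        4.86839490e-03,  1.87449024e-05]), 'position': array([0.18418449, 0.51792819, 0.23069946]), 'tool_rot': array([[-9.42157087e-01,  3.35170726e-01, -7.80245618e-04],
       [ 3.35171493e-01,  9.42156273e-01, -1.27609815e-03],
       [ 3.07402562e-04, -1.46380100e-03, -9.99998881e-01]]), 'ft_force': array([-0.43441583, -0.44133308,  0.07721368]), 'wrist_torque': array([ 0.01252762,  0.00494432, -0.00729966]), 'gripper_force': 0.0, 'grip_width': 0.08519764317317749}
top [418.11382963   0.         282.31045997] [0.48964926 0.07329807 1.26624373]
side [515.8949325    0.         282.76107393] [-0.00757845 -0.7116626   0.83778217]
```

View pics/top0.png

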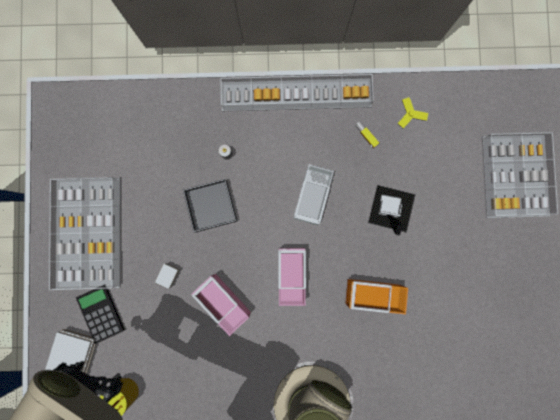

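View pics/side0.png

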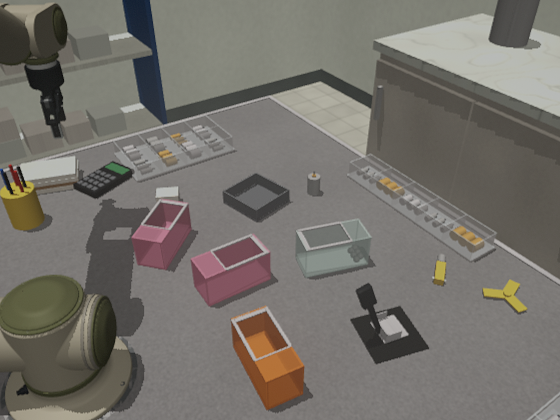

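The top view shows the clear canister at about (315,194), with its cover at the far end. The tray is at (211,205), the scoop on its black mat at (391,207), the can motor at (225,151), the gearmotor at (368,133) and the carton at (167,275). There are four canister candidates: clear (315,194), pink (292,276), pink (220,303) and orange (378,296). Only the clear one is glass and not orange or pink, so I'll confirm it in a crop.

Run:
```python
from h import *
im=np.load("top0.npz")["im"]; d=np.load("top0.npz")["d"]
a=cv2.resize(im[155:240,285:425],None,fx=5.7,fy=5.7,interpolation=cv2.INTER_CUBIC)
s=np.load("side0.npz"); b=cv2.resize(s["im"][215:365,285:435],(0,0),fx=4,fy=4,interpolation=cv2.INTER_CUBIC)
cv2.imwrite("pics/ct.png",a); cv2.imwrite("pics/cs.png",b)
g=cv2.cvtColor(im,cv2.COLOR_BGR2GRAY)
def rect(mask,name,z,box):
    m=np.zeros_like(mask); x0,y0,x1,y1=box; m[y0:y1,x0:x1]=mask[y0:y1,x0:x1]
    m=m.astype(np.uint8)*255
    cs=cv2.findContours(m,cv2.RETR_EXTERNAL,cv2.CHAIN_APPROX_NONE)[0]; c=max(cs,key=cv2.contourArea)
    P=np.array([ray("top",p[0],z)[:2] for p in c],np.float32)
    r=cv2.minAreaRect(P); print(name,len(c),np.round(r[0],4),np.round(r[1],4),round(r[2],2))
rect(g<25,"mat",.004,(360,175,425,240))
rect(g>110,"canister",.084,(285,155,340,235))
rect(g<60,"tray",.04,(175,170,245,240))
rect(g>150,"pan",.02,(370,180,415,225))
C=cloud("top",d)
for p in [(315,194),(315,172),(328,170),(391,207),(396,225),(398,229),(211,205),(225,151),(368,133),(340,200)]: print(p,np.round(C[p[1],p[0]],4), im[p[1],p[0]])
```

```text
mat 62 [ 0.5273 -0.2676] [0.0593 0.0388] 42.91
canister 266 [ 0.6114 -0.0157] [0.1543 0.2255] 88.42
tray 81 [0.5801 0.3406] [0.117  0.0137] 9.62
pan 66 [ 0.5784 -0.2521] [0.0528 0.0538] 82.26
(315, 194) [ 0.6201 -0.0303  0.0049] [176 174 169]
(315, 172) [ 0.675  -0.0258  0.0834] [164 161 155]
(328, 170) [ 0.6791 -0.0626  0.0875] [165 161 157]
(391, 207) [ 0.5743 -0.2585  0.0062] [202 198 190]
(396, 225) [ 0.5164 -0.2351  0.1384] [13 14 11]
(398, 229) [ 0.5053 -0.2367  0.1503] [24 19 22]
(211, 205) [0.5953 0.2856 0.0033] [128 124 122]
(225, 151) [0.7491 0.2337 0.0522] [103 154 166]
(368, 133) [ 0.7986 -0.1945  0.0232] [ 57 202 194]
(340, 200) [ 0.5998 -0.1053  0.0051] [125 122 125]
```

View pics/ct.png

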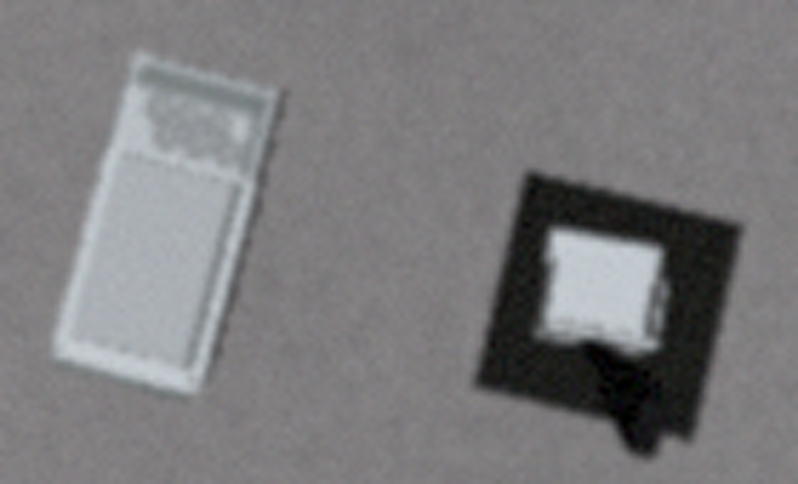

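View pics/cs.png

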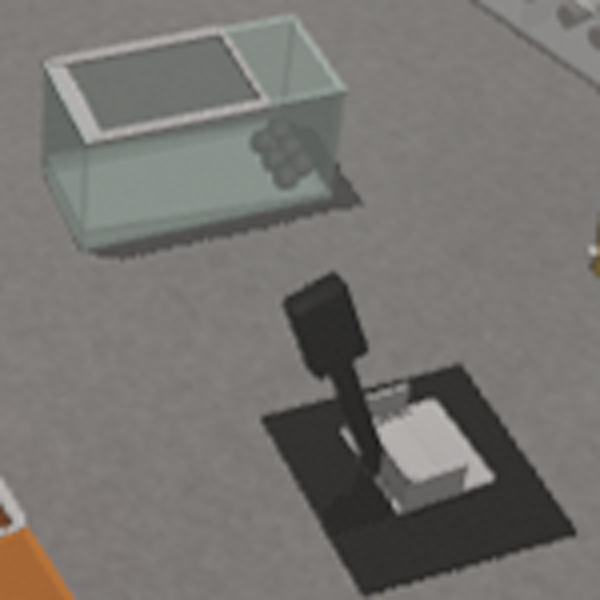

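The crops confirm the clear canister, with its rim corners in the crop at (137,55), (280,92), (200,392) and (55,355). Six balls lie under its far cover. The scoop stands on the mat with its lip away from the robot and its handle towards it.

Run:
```python
from h import *
T=np.load("top0.npz");S=np.load("side0.npz")
f=lambda L,z:np.array([ray("top",(285+(u+.5)/5.7-.5,155+(v+.5)/5.7-.5),z) for u,v in L])
def rep(n,P): 
    a=P[1]-P[2]; b=P[0]-P[3]; l=P[0]-P[1]; print(n,P.mean(0).round(4),"yaw",np.degrees([np.arctan2(*x[1::-1]) for x in(a,b)]).round(1),"yawl",np.degrees(np.arctan2(-l[0],l[1])).round(1),"len",np.linalg.norm(a).round(4),np.linalg.norm(l).round(4))
rep("can",f([(137,55),(280,92),(200,392),(55,355)],.084))
rep("mat",f([(528,172),(742,225),(690,440),(475,385)],.004))
L=f([(547,230),(663,245)],.0065); print("lip",L.round(4),L.mean(0),np.degrees(np.arctan2(-(L[0]-L[1])[0],(L[0]-L[1])[1])))
for n,Q in(("top",T),("side",S)):
    C=cloud(n,Q["d"]); g=Q["im"].max(2)
    m=(Q["d"]>0)&(g<70)&(C[...,0]>.42)&(C[...,0]<.6)&(C[...,1]>-.36)&(C[...,1]<-.17)
    for lo,hi in((.03,.06),(.06,.09),(.1,.115),(.115,.13),(.13,.145),(.145,.17)):
        P=C[m&(C[...,2]>lo)&(C[...,2]<hi)]
        if len(P): print(n,lo,len(P),P.mean(0).round(4),P.min(0).round(3),P.max(0).round(3))
C=cloud("top",T["d"]); 
P=C[(C[...,2]>.02)&(C[...,2]<.06)&(abs(C[...,1]-.26)<.11)&(abs(C[...,0]-.59)<.1)]
r=cv2.minAreaRect(P[:,:2].astype(np.float32)); print("tray",r,len(P))
```

```text
can [ 0.6128 -0.0212  0.084 ] yaw [-16.8 -16.9] yawl -16.2 len 0.1556 0.0739
mat [ 0.571  -0.2601  0.004 ] yaw [-16.2 -16.2] yawl -15.6 len 0.1181 0.117
lip [[ 0.6117 -0.2284  0.0065]
 [ 0.602  -0.2897  0.0065]] [ 0.60685886 -0.25904033  0.0065    ] -8.962678549391745
top 0.03 15 [ 0.5435 -0.2429  0.0489] [ 0.536 -0.25   0.033] [ 0.549 -0.239  0.059]
top 0.06 17 [ 0.5342 -0.2409  0.0735] [ 0.527 -0.251  0.062] [ 0.542 -0.237  0.088]
top 0.1 13 [ 0.5228 -0.2373  0.1087] [ 0.509 -0.248  0.104] [ 0.534 -0.233  0.113]
top 0.115 20 [ 0.5207 -0.2367  0.1225] [ 0.503 -0.249  0.117] [ 0.531 -0.231  0.129]
top 0.13 25 [ 0.5134 -0.235   0.1374] [ 0.498 -0.247  0.13 ] [ 0.525 -0.229  0.145]
top 0.145 59 [ 0.5058 -0.2372  0.1519] [ 0.492 -0.247  0.145] [ 0.521 -0.229  0.162]
side 0.03 50 [ 0.5367 -0.2502  0.0452] [ 0.527 -0.254  0.03 ] [ 0.547 -0.241  0.059]
side 0.06 60 [ 0.5258 -0.248   0.0752] [ 0.517 -0.252  0.06 ] [ 0.535 -0.241  0.09 ]
side 0.1 56 [ 0.5119 -0.2463  0.1092] [ 0.498 -0.25   0.101] [ 0.529 -0.241  0.115]
side 0.115 77 [ 0.5092 -0.2458  0.1225] [ 0.492 -0.251  0.115] [ 0.527 -0.24   0.13 ]
side 0.13 81 [ 0.5031 -0.2447  0.1373] [ 0.489 -0.249  0.13 ] [ 0.521 -0.238  0.145]
side 0.145 134 [ 0.501  -0.2403  0.1522] [ 0.485 -0.248  0.145] [ 0.517 -0.229  0.159]
tray ((0.5925920009613037, 0.285641074180603), (0.13058246672153473, 0.13057264685630798), 13.330814361572266) 359
```

```bash
cat > plan.py <<'E'
from h import *
from scipy.spatial.transform import Rotation as Ro
a=np.radians(20); TS=np.array([[-np.cos(a),0,np.sin(a)],[0,1,0],[-np.sin(a),0,-np.cos(a)]])
G=np.array([-.071,0,.122])
def tool(o,yaw,pitch,corr=np.eye(3),g=G):
    Rs=Ro.from_euler('ZY',[yaw,pitch],degrees=True).as_matrix(); R=Rs@TS@corr
    return np.array(o)+Rs@g+.019*R[:,2],R
def go(p,R,n,p0=None,R0=None):
    s=env.observe(); p0=s["position"] if p0 is None else p0; R0=s["tool_rot"] if R0 is None else R0
    w=Ro.from_matrix(R0.T@R).as_rotvec()/n; E=Ro.from_rotvec(w).as_matrix()
    M=sum(np.linalg.matrix_power(E,k) for k in range(n))
    v=np.linalg.solve(M,R0.T@(p-p0)); print(n,"turn",np.round(np.degrees(w)/5,3).tolist(),"xyz",np.round(v/.05,3).tolist())
    return p,R
E
python3 - <<'E'
from plan import *
L=np.array([(45,62),(295,15),(347,92),(90,140)])
P=np.array([ray("side",(285+(u+.5)/4-.5,215+(v+.5)/4-.5),.084) for u,v in L]); print(P.round(4),P.mean(0))
for i,j in((0,1),(3,2),(2,1),(3,0)): d=P[j]-P[i]; print(np.linalg.norm(d),np.degrees(np.arctan2(d[1],d[0])))
Rs=Ro.from_euler('Z',-10,degrees=True).as_matrix(); o=np.array([.512,-.241,.126])-Rs@G; print(o)
p,R=tool(o,-10,0); print(p)
pre=p-.08*R[:,2]
q=go(pre,R,24); go(p,R,6,*q)
E
```

```text
[[ 0.5483  0.0413  0.084 ]
 [ 0.6987 -0.006   0.084 ]
 [ 0.6756 -0.0776  0.084 ]
 [ 0.5289 -0.0288  0.084 ]] [ 0.61286897 -0.01776632  0.084     ]
0.15768052143587083 -17.472322501054816
0.15459943024393688 -18.379650716702468
0.07520913028051861 72.14076343761417
0.07280547785513132 74.56840758596577
[ 0.58192135 -0.25332902  0.004     ]
[ 0.51839966 -0.24212843  0.10814584]
24 turn [-0.015, -0.166, -0.079] xyz [-0.401, -0.543, 0.106]
6 turn [0.0, 0.0, 0.0] xyz [0.0, -0.0, 0.267]
```

Call:
arm_command(turn=[[-0.015,-0.166,-0.079],[-0.015,-0.166,-0.079],[-0.015,-0.166,-0.079],[-0.015,-0.166,-0.079],[-0.015,-0.166,-0.079],[-0.015,-0.166,-0.079],[-0.015,-0.166,-0.079],[-0.015,-0.166,-0.079],[-0.015,-0.166,-0.079],[-0.015,-0.166,-0.079],[-0.015,-0.166,-0.079],[-0.015,-0.166,-0.079]], xyz=[[-0.401,-0.543,0.106],[-0.401,-0.543,0.106],[-0.401,-0.543,0.106],[-0.401,-0.543,0.106],[-0.401,-0.543,0.106],[-0.401,-0.543,0.106],[-0.401,-0.543,0.106],[-0.401,-0.543,0.106],[-0.401,-0.543,0.106],[-0.401,-0.543,0.106],[-0.401,-0.543,0.106],[-0.401,-0.543,0.106]], claw=[85,85,85,85,85,85,85,85,85,85,85,85])

```text
time_s: 1.3
position: [0.3204, 0.1332, 0.1854]
tool_rot: [[-0.952, 0.255, 0.17], [0.252, 0.967, -0.036], [-0.174, 0.008, -0.985]]
ft_force: [0.8, 1.0, -0.8]
grip_width: 0.085
gripper_force: 0.0
```

Call:
arm_command(turn=[[-0.015,-0.166,-0.079],[-0.015,-0.166,-0.079],[-0.015,-0.166,-0.079],[-0.015,-0.166,-0.079],[-0.015,-0.166,-0.079],[-0.015,-0.166,-0.079],[-0.015,-0.166,-0.079],[-0.015,-0.166,-0.079],[-0.015,-0.166,-0.079],[-0.015,-0.166,-0.079],[-0.015,-0.166,-0.079],[-0.015,-0.166,-0.079]], xyz=[[-0.401,-0.543,0.106],[-0.401,-0.543,0.106],[-0.401,-0.543,0.106],[-0.401,-0.543,0.106],[-0.401,-0.543,0.106],[-0.401,-0.543,0.106],[-0.401,-0.543,0.106],[-0.401,-0.543,0.106],[-0.401,-0.543,0.106],[-0.401,-0.543,0.106],[-0.401,-0.543,0.106],[-0.401,-0.543,0.106]], claw=[85,85,85,85,85,85,85,85,85,85,85,85])

```text
time_s: 2.5
position: [0.4922, -0.2388, 0.182]
tool_rot: [[-0.925, 0.173, 0.337], [0.164, 0.985, -0.057], [-0.342, 0.003, -0.94]]
ft_force: [0.1, 0.5, -0.1]
grip_width: 0.0851
gripper_force: 0.0
```

Call:
arm_command(turn=[[0,0,0],[0,0,0]], xyz=[[0,0,0],[0,0,0]], claw=[85,85])

```text
time_s: 2.7
position: [0.4916, -0.2374, 0.1816]
tool_rot: [[-0.926, 0.174, 0.336], [0.165, 0.985, -0.056], [-0.34, 0.003, -0.94]]
ft_force: [-1.0, -0.5, 0.2]
grip_width: 0.0849
gripper_force: 0.0
```

Run:
```python
from plan import *
s=env.observe(); print(s["position"],s["q"],s["time_s"])
im,d=imaging.get_image("side"); 
C=cloud("side",d); m=(d>0)&(im.max(2)<70)&(abs(C[...,0]-.51)<.04)&(abs(C[...,1]+.24)<.03)&(C[...,2]>.1)&(C[...,2]<.16)
print(m.sum(),C[m].mean(0),C[m].min(0),C[m].max(0))
cv2.imwrite("pics/s1.png",cv2.resize(im[215:365,285:435],(0,0),fx=4,fy=4))
p,R=tool([.5819,-.2533,.004],-10,0); go(p,R,6)
```

```text
[ 0.49159044 -0.23741178  0.18161664] [ -43.5381751    16.83773832   93.87735743   13.72059395   53.38406253
 -130.15187196] 2.7
257 [ 0.50425815 -0.24355322  0.12993376] [ 0.48538613 -0.25210796  0.1001697 ] [ 0.5274871  -0.22989835  0.15485061]
6 turn [0.006, -0.003, -0.001] xyz [-0.002, -0.002, 0.262]
```

View pics/s1.png

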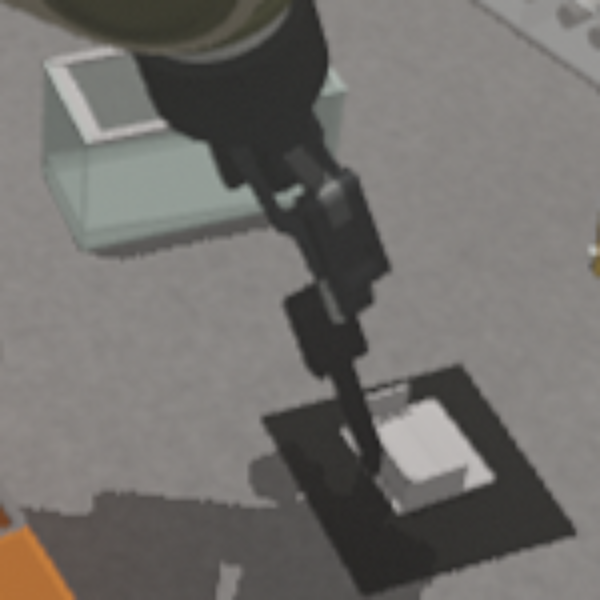

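The side crop shows the open fingers above the grip (about (322,325) in the crop), in line with the handle. I'll descend and close.

Call:
arm_command(turn=[[0,0,0],[0,0,0],[0,0,0],[0,0,0],[0,0,0],[0,0,0],[0,0,0],[0,0,0],[0,0,0],[0,0,0],[0,0,0],[0,0,0]], xyz=[[0,0,0.262],[0,0,0.262],[0,0,0.262],[0,0,0.262],[0,0,0.262],[0,0,0.262],[0,0,0],[0,0,0],[0,0,0],[0,0,0],[0,0,0],[0,0,0]], claw=[85,85,85,85,85,85,85,40,22,20,18,16], squeeze=30)

```text
time_s: 3.95
position: [0.5184, -0.242, 0.1087]
tool_rot: [[-0.925, 0.173, 0.337], [0.164, 0.985, -0.057], [-0.342, 0.002, -0.94]]
ft_force: [0.9, 0.3, 0.3]
grip_width: 0.0158
gripper_force: 0.1
```

Call:
arm_command(turn=[[0,0,0],[0,0,0],[0,0,0],[0,0,0],[0,0,0]], xyz=[[0,0,0],[0,0,0],[0,0,0],[0,0,0],[0,0,0]], claw=[12,8,5,5,5], squeeze=90)

```text
time_s: 4.45
position: [0.5184, -0.242, 0.1088]
tool_rot: [[-0.925, 0.173, 0.337], [0.163, 0.985, -0.058], [-0.342, 0.002, -0.94]]
ft_force: [-3.0, 1.3, 5.5]
grip_width: 0.0129
gripper_force: 87.5
```

Run:
```python
from plan import *
c=np.array([.6128,-.0195,0]); Rc=Ro.from_euler('Z',-17,degrees=True).as_matrix()
q=tool([.5819,-.2533,.134],-10,0); q=go(*q,6)
p=c+Rc@[-.012,0,.134]; print(p); go(*tool(p,-17,0),12,*q)
```

```text
6 turn [0.003, 0.0, -0.001] xyz [-0.147, 0.0, -0.405]
[ 0.60132434 -0.01599154  0.134     ]
12 turn [0.04, 0.0, 0.11] xyz [0.055, 0.406, -0.02]
```

Call:
arm_command(turn=[[0,0,0],[0,0,0],[0,0,0],[0,0,0],[0,0,0],[0,0,0]], xyz=[[-0.147,0,-0.405],[-0.147,0,-0.405],[-0.147,0,-0.405],[-0.147,0,-0.405],[-0.147,0,-0.405],[-0.147,0,-0.405]], claw=[5,5,5,5,5,5])

```text
time_s: 5.05
position: [0.5179, -0.2419, 0.2378]
tool_rot: [[-0.926, 0.173, 0.335], [0.164, 0.985, -0.056], [-0.34, 0.003, -0.94]]
ft_force: [-0.3, -0.4, -2.4]
grip_width: 0.0133
gripper_force: 87.8
```

Call:
arm_command(turn=[[0.04,0,0.11],[0.04,0,0.11],[0.04,0,0.11],[0.04,0,0.11],[0.04,0,0.11],[0.04,0,0.11],[0.04,0,0.11],[0.04,0,0.11],[0.04,0,0.11],[0.04,0,0.11],[0.04,0,0.11],[0.04,0,0.11]], xyz=[[0.055,0.406,-0.02],[0.055,0.406,-0.02],[0.055,0.406,-0.02],[0.055,0.406,-0.02],[0.055,0.406,-0.02],[0.055,0.406,-0.02],[0.055,0.406,-0.02],[0.055,0.406,-0.02],[0.055,0.406,-0.02],[0.055,0.406,-0.02],[0.055,0.406,-0.02],[0.055,0.406,-0.02]], claw=[5,5,5,5,5,5,5,5,5,5,5,5])

```text
time_s: 6.25
position: [0.5393, 0.0038, 0.2374]
tool_rot: [[-0.899, 0.293, 0.325], [0.276, 0.956, -0.097], [-0.339, 0.002, -0.941]]
ft_force: [-1.0, -0.7, -2.3]
grip_width: 0.0132
gripper_force: 88.2
```

Call:
arm_command(turn=[[0,0,0],[0,0,0],[0,0,0]], xyz=[[0,0,0],[0,0,0],[0,0,0]], claw=[5,5,5])

```text
time_s: 6.55
position: [0.5396, 0.0022, 0.2379]
tool_rot: [[-0.899, 0.293, 0.326], [0.276, 0.956, -0.098], [-0.341, 0.002, -0.94]]
ft_force: [0.5, -0.1, -1.8]
grip_width: 0.0129
gripper_force: 88.3
```

Run:
```python
from plan import *
o=[]
for n in("top","side"):
    im,d=imaging.get_image(n); np.savez(f"{n}1.npz",im=im,d=d)
    u,v=proj(n,[.61,-.02,.1])[0]; u0,v0=int(u)-40,int(v)-45; print(n,u0,v0)
    o.append(cv2.resize(im[v0:v0+90,u0:u0+80],None,fx=5,fy=5,interpolation=cv2.INTER_CUBIC))
cv2.imwrite("pics/ov.png",np.hstack(o))
s=env.observe(); print(s["position"],tool([.60132434,-.01599154,.134],-17,0)[0],s["ft_force"])
```

```text
top 274 149
side 293 184
[0.5396536  0.00202629 0.23804434] [0.53964114 0.00286691 0.23814584] [ 0.42483962  0.2985236  -2.34486243]
```

View pics/ov.png

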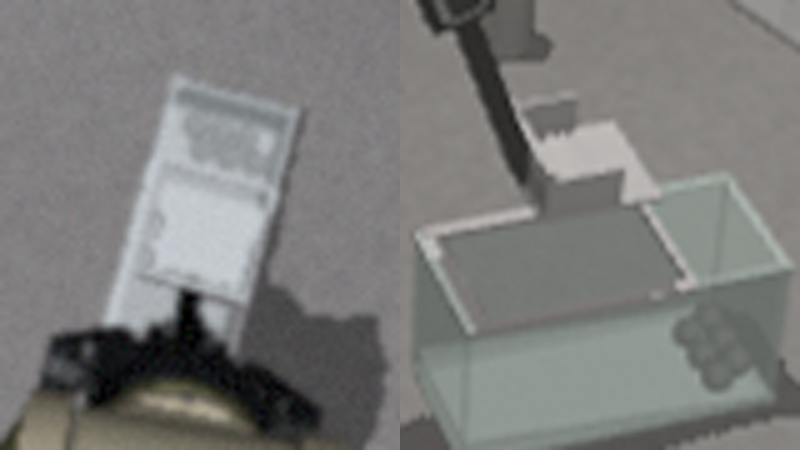

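The overlay shows the pan above the mouth. The lip runs (160,180)–(268,203) in the top crop and (612,122)–(660,192) in the side crop. Next I'll get the pan and rim positions from the depth data.

Run:
```python
from plan import *
f=lambda n,L,o,z:np.array([ray(n,(o[0]+(u+.5)/5-.5,o[1]+(v+.5)/5-.5),z) for u,v in L])
yaw=lambda d:np.degrees(np.arctan2(-d[0],d[1]))
for n,L,o in(("top",[(160,180),(268,203)],(274,149)),("side",[(212,122),(260,192)],(293,184))):
    P=f(n,L,o,.1365); print(n,"lip",P.round(4),P.mean(0),yaw(P[0]-P[1]),np.linalg.norm(P[0]-P[1]))
P=f("side",[(15,230),(325,173),(392,268),(75,335)],(293,184),.084); print(P.mean(0),P.round(4)); 
for i,j in((0,1),(3,2)): print(np.degrees(np.arctan2(*(P[j]-P[i])[1::-1])))
P=f("top",[(175,75),(301,106)],(274,149),.084); print("far",P,P.mean(0),yaw(P[0]-P[1]))
for n in("top","side"):
    Q=np.load(n+"1.npz"); C=cloud(n,Q["d"])
    m=(Q["d"]>0)&(abs(C[...,2]-.1365)<.008)&(abs(C[...,1]+.02)<.05)&(C[...,0]>.565)&(C[...,0]<.66)&(Q["im"].min(2)>130)
    P=C[m]; r=cv2.minAreaRect(P[:,:2].astype(np.float32)); print(n,m.sum(),r)
    A=np.c_[P[:,:2],np.ones(len(P))]; k=np.linalg.lstsq(A,P[:,2],rcond=None)[0]; print("slope deg along x,y",np.degrees(k[:2]),P[:,2].mean())
e=np.array([.60132434,-.01599154]); print("expected lip",e+.025*np.array([np.cos(.2967),-np.sin(.2967)]))
```

```text
top lip [[ 0.6328  0.0053  0.1365]
 [ 0.6187 -0.053   0.1365]] [ 0.62573807 -0.02388021  0.1365    ] -13.650000171672962 0.059974533499970395
side lip [[ 0.6308  0.0045  0.1365]
 [ 0.6155 -0.0481  0.1365]] [ 0.62316352 -0.0217976   0.1365    ] -16.21545218747427 0.054758901467988744
[ 0.61255603 -0.01729133  0.084     ] [[ 0.5489  0.0433  0.084 ]
 [ 0.6976 -0.0044  0.084 ]
 [ 0.6759 -0.076   0.084 ]
 [ 0.5278 -0.0321  0.084 ]]
-17.791584627845946
-16.50664526884873
far [[ 0.69951609 -0.00830969  0.084     ]
 [ 0.67974029 -0.07959364  0.084     ]] [ 0.68962819 -0.04395166  0.084     ] -15.505230036961663
top 373 ((0.5968777537345886, -0.016597740352153778), (0.05773939564824104, 0.05724764242768288), 72.64083099365234)
slope deg along x,y [-0.61697936  0.75620131] 0.1346579075550191
side 190 ((0.602033257484436, -0.018053557723760605), (0.05870223790407181, 0.042103350162506104), 73.30259704589844)
slope deg along x,y [-2.17390324  0.6068949 ] 0.1369168032188773
expected lip [ 0.625232   -0.02330069]
```

```bash
cat >> plan.py <<'E'
CC=np.array([.6133,-.0199,0]); YC=-17; RC=Ro.from_euler('Z',YC,degrees=True).as_matrix()
def lip(x,z,pitch,y=0,yaw=YC,c=CC,R=RC):
    L=c+R@[x/1e3,y/1e3,0]+[0,0,z/1e3+.0006]
    Rs=Ro.from_euler('ZY',[yaw,pitch],degrees=True).as_matrix()
    return tool(L-Rs@[.025,0,0],yaw,pitch)
def liprep():
    s=env.observe(); Rs=s["tool_rot"]@TS.T; o=s["position"]-.019*s["tool_rot"][:,2]-Rs@G
    l=RC.T@(o+Rs@[.025,0,0]-CC); print("lip in canister mm",(l*1e3).round(1)-[0,0,.6],"yaw,pitch,roll",(Ro.from_matrix(Rs).as_euler('ZYX',degrees=True)-[YC,0,0]).round(2),"F",(RC.T@s["ft_force"]).round(1))
E
python3 - <<'E'
from plan import *
liprep()
q=go(*lip(14,105,12),4); q=go(*lip(14,18,12),10,*q); q=go(*lip(40,8.5,8),5,*q)
E
```

```text
lip in canister mm [ 12.6  -0.4 133.2] yaw,pitch,roll [-0.06  0.06  0.12] F [ 0.3  0.4 -2.3]
4 turn [0.005, 0.597, -0.005] xyz [-0.104, 0.003, 0.091]
10 turn [0.0, 0.0, 0.0] xyz [0.024, 0.0, 0.172]
5 turn [-0.0, -0.16, 0.0] xyz [-0.06, 0.0, 0.069]
```

Call:
arm_command(turn=[[0,0.6,0],[0,0.6,0],[0,0.6,0],[0,0.6,0],[0,0,0],[0,0,0]], xyz=[[-0.104,0.003,0.091],[-0.104,0.003,0.091],[-0.104,0.003,0.091],[-0.104,0.003,0.091],[0,0,0],[0,0,0]], claw=[5,5,5,5,5,5])

```text
time_s: 7.25
position: [0.5636, -0.0043, 0.226]
tool_rot: [[-0.947, 0.293, 0.134], [0.291, 0.956, -0.039], [-0.139, 0.002, -0.99]]
ft_force: [0.5, 0.4, -2.3]
grip_width: 0.013
gripper_force: 88.3
```

Run:
```python
from plan import *
liprep(); q=go(*lip(14,50,12),6); q=go(*lip(14,18,12),4,*q)
```

```text
lip in canister mm [ 13.8   0.6 104.9] yaw,pitch,roll [-0.02 12.    0.13] F [ 0.3  0.5 -2.3]
6 turn [0.004, 0.0, -0.002] xyz [0.025, -0.001, 0.181]
4 turn [0.0, 0.0, 0.0] xyz [0.022, 0.0, 0.158]
```

Call:
arm_command(turn=[[0,0,0],[0,0,0],[0,0,0],[0,0,0],[0,0,0],[0,0,0],[0,0,0]], xyz=[[0.025,-0.002,0.18],[0.025,-0.002,0.18],[0.025,-0.002,0.18],[0.025,-0.002,0.18],[0.025,-0.002,0.18],[0.025,-0.002,0.18],[0,0,0]], claw=[5,5,5,5,5,5,5])

```text
time_s: 7.95
position: [0.563, -0.0043, 0.1701]
tool_rot: [[-0.947, 0.293, 0.131], [0.29, 0.956, -0.038], [-0.136, 0.002, -0.991]]
ft_force: [-0.1, -0.2, -2.2]
grip_width: 0.0132
gripper_force: 88.3
```

Call:
arm_command(turn=[[0,0,0],[0,0,0],[0,0,0],[0,0,0],[0,0,0]], xyz=[[0.022,0,0.158],[0.022,0,0.158],[0.022,0,0.158],[0.022,0,0.158],[0,0,0]], claw=[5,5,5,5,5])

```text
time_s: 8.45
position: [0.5631, -0.0042, 0.1384]
tool_rot: [[-0.947, 0.292, 0.131], [0.29, 0.956, -0.038], [-0.136, 0.002, -0.991]]
ft_force: [0.0, 0.3, -2.7]
grip_width: 0.0129
gripper_force: 88.3
```

Run:
```python
from plan import *
liprep(); q=go(*lip(38,6.6,8),6); q=go(*lip(73,4.3,6),12,*q)
o=[]
for n in("top","side"):
    im,d=imaging.get_image(n); np.savez(f"{n}2.npz",im=im,d=d)
    u,v=proj(n,[.62,-.02,.06])[0]; u0,v0=int(u)-40,int(v)-40
    o.append(cv2.resize(im[v0:v0+80,u0:u0+80],None,fx=5,fy=5,interpolation=cv2.INTER_CUBIC))
cv2.imwrite("pics/in.png",np.hstack(o))
```

```text
lip in canister mm [12.9  0.6 17.2] yaw,pitch,roll [ 0.02 12.17  0.12] F [-0.1  0.2 -2.7]
6 turn [0.004, -0.139, -0.001] xyz [-0.045, -0.001, 0.061]
12 turn [-0.0, -0.033, -0.0] xyz [-0.049, -0.0, 0.02]
```

View pics/in.png

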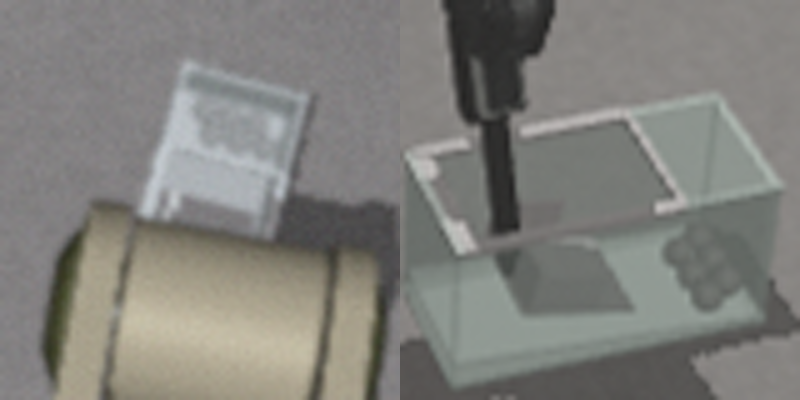

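The scoop is inside the canister and touching nothing. In the top crop its side walls at u≈170 and 272 sit centred between the canister walls, and the six balls are at about (240,130). Next I go down to the floor.

Call:
arm_command(turn=[[0,-0.14,0],[0,-0.14,0],[0,-0.14,0],[0,-0.14,0],[0,-0.14,0],[0,-0.14,0],[0,0,0]], xyz=[[-0.045,-0.001,0.061],[-0.045,-0.001,0.061],[-0.045,-0.001,0.061],[-0.045,-0.001,0.061],[-0.045,-0.001,0.061],[-0.045,-0.001,0.061],[0,0,0]], claw=[5,5,5,5,5,5,5])

```text
time_s: 9.25
position: [0.5792, -0.0094, 0.1236]
tool_rot: [[-0.935, 0.293, 0.202], [0.286, 0.956, -0.06], [-0.21, 0.002, -0.978]]
ft_force: [-1.2, -0.1, -1.8]
grip_width: 0.0132
gripper_force: 88.3
```

Run:
```python
from plan import *
liprep(); q=go(*lip(56,4.6,7),8); q=go(*lip(73,3.6,6),8,*q)
```

```text
lip in canister mm [38.7  0.4  7.6] yaw,pitch,roll [0.01 7.85 0.12] F [-1.1 -0.4 -1.8]
8 turn [0.003, -0.021, -0.001] xyz [-0.036, -0.0, 0.018]
8 turn [-0.0, -0.025, -0.0] xyz [-0.035, 0.0, 0.014]
```

Call:
arm_command(turn=[[0,-0.02,0],[0,-0.02,0],[0,-0.02,0],[0,-0.02,0],[0,-0.02,0],[0,-0.02,0],[0,-0.02,0],[0,-0.02,0]], xyz=[[-0.036,0,0.018],[-0.036,0,0.018],[-0.036,0,0.018],[-0.036,0,0.018],[-0.036,0,0.018],[-0.036,0,0.018],[-0.036,0,0.018],[-0.036,0,0.018]], claw=[5,5,5,5,5,5,5,5])

```text
time_s: 10.05
position: [0.5945, -0.014, 0.1202]
tool_rot: [[-0.932, 0.293, 0.216], [0.286, 0.956, -0.064], [-0.225, 0.002, -0.974]]
ft_force: [0.1, -0.4, -2.8]
grip_width: 0.013
gripper_force: 88.3
```

Run:
```python
from plan import *
liprep(); q=go(*lip(73,4.2,6),9)
```

```text
lip in canister mm [56.4  0.4  5.3] yaw,pitch,roll [0.01 7.01 0.13] F [ 0.3 -0.4 -2.8]
9 turn [0.003, -0.022, -0.001] xyz [-0.03, -0.0, 0.013]
```

Call:
arm_command(turn=[[0,-0.02,0],[0,-0.02,0],[0,-0.02,0],[0,-0.02,0],[0,-0.02,0]], xyz=[[-0.032,0,0.018],[-0.032,0,0.018],[-0.032,0,0.018],[-0.032,0,0.018],[-0.032,0,0.018]], claw=[5,5,5,5,5])

```text
time_s: 10.55
position: [0.6006, -0.0156, 0.1196]
tool_rot: [[-0.931, 0.292, 0.22], [0.284, 0.956, -0.065], [-0.23, 0.002, -0.973]]
ft_force: [-27.1, 7.2, 33.7]
grip_width: 0.0131
gripper_force: 94.4
```

Run:
```python
from plan import *
liprep(); q=go(*lip(73,3.6,6),5)
im,d=imaging.get_image("top"); im2,_=imaging.get_image("side")
o=[]
for n,i in(("top",im),("side",im2)):
    u,v=proj(n,[.67,-.035,.03])[0]; u0,v0=int(u)-25,int(v)-25
    o.append(cv2.resize(i[v0:v0+50,u0:u0+50],None,fx=8,fy=8,interpolation=cv2.INTER_CUBIC))
cv2.imwrite("pics/in2.png",np.hstack(o))
```

```text
lip in canister mm [63.3  0.7  5.1] yaw,pitch,roll [0.04 6.72 0.11] F [-28.   -1.   33.7]
5 turn [0.004, -0.029, 0.0] xyz [-0.03, -0.002, 0.017]
```

View pics/in2.png

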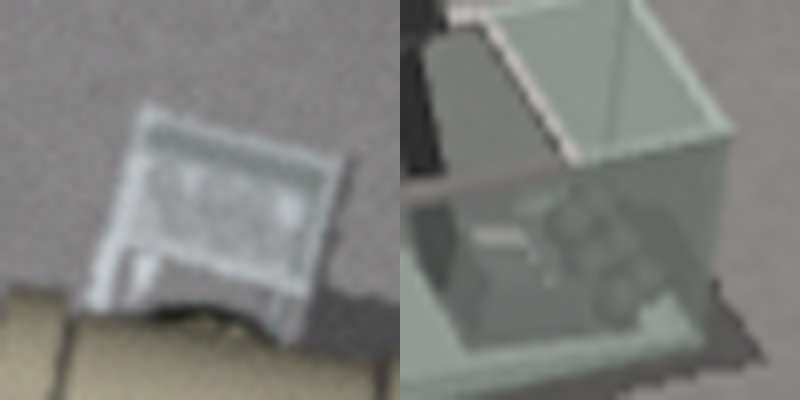

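The scoop is against something: 28 N backwards and 34 N upwards. The balls in the side crop, at about (600,260), are partly over the pan. I'll ease up a millimetre and check.

Call:
arm_command(turn=[[0,0,0],[0,0,0]], xyz=[[0.0,0,-0.02],[0,0,0]], claw=[5,5])

```text
time_s: 10.85
position: [0.6005, -0.0156, 0.1196]
tool_rot: [[-0.931, 0.292, 0.22], [0.285, 0.956, -0.065], [-0.229, 0.002, -0.973]]
ft_force: [-15.0, 4.4, 16.0]
grip_width: 0.013
gripper_force: 91.2
```

Run:
```python
from plan import *
liprep(); u,v=proj("top",[.67,-.035,.03])[0]; u0,v0=int(u)-25,int(v)-25
P=np.array([ray("top",(u0+(a+.5)/8-.5,v0+(b+.5)/8-.5),.084) for a,b in((148,103),(345,158))]); m=P.mean(0)
print(P,"centre est",m-.079*np.array([.9563,-.2924,0]), np.degrees(np.arctan2(-(P[0]-P[1])[0],(P[0]-P[1])[1])))
```

```text
lip in canister mm [63.1  0.6  5.1] yaw,pitch,roll [0.04 6.74 0.11] F [-15.6  -0.2  16. ]
[[ 0.69994845 -0.00964396  0.084     ]
 [ 0.67827612 -0.07922145  0.084     ]] centre est [ 0.61356458 -0.0213331   0.084     ] -17.3010151573509
```

Run:
```python
from plan import *
q=go(*lip(66,6.5,4),6); q=go(*lip(67,9.5,0),6,*q); q=go(*lip(67,17.5,-8),12,*q); q=go(*lip(66,24,-14),8,*q)
```

```text
6 turn [0.004, -0.091, -0.0] xyz [0.01, -0.001, 0.006]
6 turn [-0.0, -0.133, -0.0] xyz [0.024, -0.0, 0.003]
12 turn [0.0, -0.133, 0.0] xyz [0.024, 0.0, -0.001]
8 turn [0.0, -0.15, -0.0] xyz [0.027, 0.0, -0.002]
```

Call:
arm_command(turn=[[0,-0.09,0],[0,-0.09,0],[0,-0.09,0],[0,-0.09,0],[0,-0.09,0],[0,-0.09,0]], xyz=[[0.01,0,0],[0.01,0,0],[0.01,0,0],[0.01,0,0],[0.01,0,0],[0.01,0,0]], claw=[5,5,5,5,5,5])

```text
time_s: 11.45
position: [0.5967, -0.0145, 0.1168]
tool_rot: [[-0.92, 0.292, 0.26], [0.282, 0.956, -0.077], [-0.271, 0.002, -0.963]]
ft_force: [-11.2, 3.5, 3.2]
grip_width: 0.0129
gripper_force: 89.6
```

Run:
```python
from plan import *
liprep(); q=go(*lip(67,9.5,0),6)
```

```text
lip in canister mm [64.   0.6  5.7] yaw,pitch,roll [0.02 4.27 0.11] F [-11.8   0.1   3.2]
6 turn [0.004, -0.142, -0.001] xyz [0.019, -0.001, 0.003]
```

Call:
arm_command(turn=[[0,-0.14,0],[0,-0.14,0],[0,-0.14,0],[0,-0.14,0],[0,-0.14,0],[0,-0.14,0]], xyz=[[0.018,0,0],[0.018,0,0],[0.018,0,0],[0.018,0,0],[0.018,0,0],[0.018,0,0]], claw=[5,5,5,5,5,5])

```text
time_s: 12.05
position: [0.5949, -0.0141, 0.1163]
tool_rot: [[-0.896, 0.293, 0.335], [0.275, 0.956, -0.1], [-0.35, 0.002, -0.937]]
ft_force: [-0.2, 0.6, -3.2]
grip_width: 0.0132
gripper_force: 88.1
```

Run:
```python
from plan import *
liprep(); q=go(*lip(67,17.5,-8),12)
```

```text
lip in canister mm [71.1  0.4 12.2] yaw,pitch,roll [-0.01 -0.46  0.13] F [-0.4  0.5 -3.2]
12 turn [0.002, -0.126, -0.001] xyz [0.031, -0.0, 0.0]
```

The force on the wrist has dropped about 0.9 N below the empty scoop's, roughly five balls' weight. Next I tilt back.

Call:
arm_command(turn=[[0,-0.16,0],[0,-0.16,0],[0,-0.16,0],[0,-0.16,0],[0,-0.16,0],[0,-0.16,0],[0,-0.16,0],[0,-0.16,0],[0,-0.16,0],[0,-0.16,0],[0,-0.16,0],[0,-0.16,0]], xyz=[[0.034,0,-0.01],[0.034,0,-0.01],[0.034,0,-0.01],[0.034,0,-0.01],[0.034,0,-0.01],[0.034,0,-0.01],[0.034,0,-0.01],[0.034,0,-0.01],[0.034,0,-0.01],[0.034,0,-0.01],[0.034,0,-0.01],[0.034,0,-0.01]], claw=[5,5,5,5,5,5,5,5,5,5,5,5])

```text
time_s: 13.25
position: [0.5745, -0.0078, 0.113]
tool_rot: [[-0.828, 0.293, 0.479], [0.254, 0.956, -0.145], [-0.5, 0.002, -0.866]]
ft_force: [0.2, -0.0, -3.0]
grip_width: 0.0131
gripper_force: 88.3
```

Run:
```python
from plan import *
liprep(); q=go(*lip(60,42,-12),6); q=go(*lip(22,60,-12),12,*q); q=go(*lip(20,150,-12),10,*q)
```

```text
lip in canister mm [65.6  0.4 25.5] yaw,pitch,roll [ -0.03 -10.03   0.13] F [ 0.2  0.  -3. ]
6 turn [0.004, -0.066, -0.002] xyz [0.003, -0.001, -0.051]
12 turn [0.0, 0.0, 0.0] xyz [0.038, -0.0, -0.059]
10 turn [0.0, 0.0, 0.0] xyz [-0.092, 0.0, -0.155]
```

Call:
arm_command(turn=[[0,-0.066,0],[0,-0.066,0],[0,-0.066,0],[0,-0.066,0],[0,-0.066,0],[0,-0.066,0]], xyz=[[0.003,-0.001,-0.051],[0.003,-0.001,-0.051],[0.003,-0.001,-0.051],[0.003,-0.001,-0.051],[0.003,-0.001,-0.051],[0.003,-0.001,-0.051]], claw=[5,5,5,5,5,5])

```text
time_s: 13.85
position: [0.5662, -0.0057, 0.1259]
tool_rot: [[-0.811, 0.293, 0.507], [0.249, 0.956, -0.153], [-0.53, 0.002, -0.848]]
ft_force: [-0.1, 0.3, -3.2]
grip_width: 0.0131
gripper_force: 88.3
```

Call:
arm_command(turn=[[0,0,0],[0,0,0],[0,0,0],[0,0,0],[0,0,0],[0,0,0],[0,0,0],[0,0,0],[0,0,0],[0,0,0],[0,0,0],[0,0,0]], xyz=[[0.038,0,-0.059],[0.038,0,-0.059],[0.038,0,-0.059],[0.038,0,-0.059],[0.038,0,-0.059],[0.038,0,-0.059],[0.038,0,-0.059],[0.038,0,-0.059],[0.038,0,-0.059],[0.038,0,-0.059],[0.038,0,-0.059],[0.038,0,-0.059]], claw=[5,5,5,5,5,5,5,5,5,5,5,5])

```text
time_s: 15.05
position: [0.5296, 0.0055, 0.1438]
tool_rot: [[-0.811, 0.292, 0.506], [0.249, 0.956, -0.153], [-0.529, 0.002, -0.849]]
ft_force: [0.3, -0.0, -3.6]
grip_width: 0.013
gripper_force: 88.3
```

Run:
```python
from plan import *
liprep(); q=go(*lip(18,170,-12),12)
c=np.array([.5926,.2856,0]);R=Ro.from_euler('Z',13.3,degrees=True).as_matrix()
q=go(*lip(10,150,-10,yaw=0,c=c,R=R),20,*q)
```

```text
lip in canister mm [21.7 -0.  59.9] yaw,pitch,roll [ -0.03 -11.94   0.13] F [ 0.3  0.1 -3.6]
12 turn [0.002, -0.001, -0.001] xyz [-0.092, 0.001, -0.159]
20 turn [-0.088, 0.02, -0.146] xyz [0.071, 0.274, -0.024]
```

Call:
arm_command(turn=[[0,0,0],[0,0,0],[0,0,0],[0,0,0],[0,0,0],[0,0,0],[0,0,0],[0,0,0],[0,0,0],[0,0,0],[0,0,0],[0,0,0]], xyz=[[-0.092,0,-0.159],[-0.092,0,-0.159],[-0.092,0,-0.159],[-0.092,0,-0.159],[-0.092,0,-0.159],[-0.092,0,-0.159],[-0.092,0,-0.159],[-0.092,0,-0.159],[-0.092,0,-0.159],[-0.092,0,-0.159],[-0.092,0,-0.159],[-0.092,0,-0.159]], claw=[5,5,5,5,5,5,5,5,5,5,5,5])

```text
time_s: 16.25
position: [0.5263, 0.0063, 0.2546]
tool_rot: [[-0.811, 0.292, 0.506], [0.249, 0.956, -0.153], [-0.529, 0.002, -0.849]]
ft_force: [-0.5, -0.8, -2.5]
grip_width: 0.013
gripper_force: 88.3
```

Call:
arm_command(turn=[[0,0,0],[0,0,0],[0,0,0]], xyz=[[0,0,0],[0,0,0],[0,0,0]], claw=[5,5,5])

```text
time_s: 16.55
position: [0.5261, 0.0062, 0.2533]
tool_rot: [[-0.812, 0.293, 0.506], [0.249, 0.956, -0.153], [-0.528, 0.002, -0.849]]
ft_force: [-0.3, -0.1, -3.3]
grip_width: 0.0132
gripper_force: 88.3
```

Run:
```python
from plan import *
liprep()
o=[]
for n,p in(("top",[.63,-.03,.1]),("side",[.62,-.02,.12])):
    i,d=imaging.get_image(n); u,v=proj(n,p)[0]; u0,v0=int(u)-40,int(v)-45
    o.append(cv2.resize(i[v0:v0+90,u0:u0+80],None,fx=5,fy=5,interpolation=cv2.INTER_CUBIC))
cv2.imwrite("pics/up.png",np.hstack(o))
```

```text
lip in canister mm [ 18.   -0.3 169.2] yaw,pitch,roll [ -0.03 -11.88   0.12] F [-0.2 -0.1 -3.3]
```

View pics/up.png

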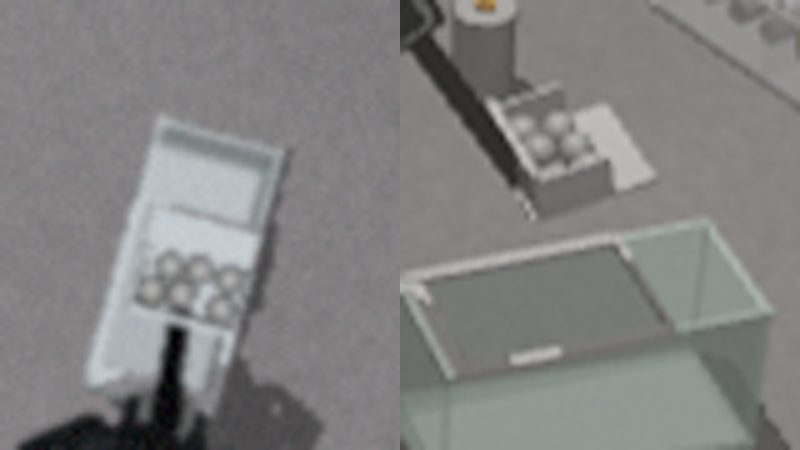

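All six balls are in the pan, at about (190,285) in the top crop, and the canister is where it was. Next I carry them to the tray.

```bash
cat >> plan.py <<'E'
CT=np.array([.5926,.2856,0]);RT=Ro.from_euler('Z',13.3,degrees=True).as_matrix()
tl=lambda x,z,p:lip(x,z,p,yaw=10,c=CT,R=RT)
E
python3 - <<'E'
from plan import *
q=go(*tl(2,140,-12),22); q=go(*tl(2,62,-12),8,*q)
E
```

```text
22 turn [-0.129, -0.001, -0.209] xyz [0.059, 0.236, -0.005]
8 turn [0.0, 0.0, 0.0] xyz [0.103, 0.0, 0.165]
```

Call:
arm_command(turn=[[-0.065,0,-0.105],[-0.065,0,-0.105],[-0.129,0,-0.209],[-0.129,0,-0.209],[-0.129,0,-0.209],[-0.129,0,-0.209],[-0.129,0,-0.209],[-0.129,0,-0.209],[-0.129,0,-0.209],[-0.129,0,-0.209],[-0.129,0,-0.209],[-0.129,0,-0.209]], xyz=[[0.03,0.118,-0.003],[0.03,0.118,-0.003],[0.059,0.236,-0.005],[0.059,0.236,-0.005],[0.059,0.236,-0.005],[0.059,0.236,-0.005],[0.059,0.236,-0.005],[0.059,0.236,-0.005],[0.059,0.236,-0.005],[0.059,0.236,-0.005],[0.059,0.236,-0.005],[0.059,0.236,-0.005]], claw=[5,5,5,5,5,5,5,5,5,5,5,5])

```text
time_s: 17.85
position: [0.5221, 0.1399, 0.2391]
tool_rot: [[-0.847, 0.059, 0.529], [0.051, 0.998, -0.03], [-0.529, 0.001, -0.848]]
ft_force: [-0.6, 0.9, -2.9]
grip_width: 0.013
gripper_force: 88.3
```

Call:
arm_command(turn=[[-0.129,0,-0.209],[-0.129,0,-0.209],[-0.129,0,-0.209],[-0.129,0,-0.209],[-0.129,0,-0.209],[-0.129,0,-0.209],[-0.129,0,-0.209],[-0.129,0,-0.209],[-0.129,0,-0.209],[-0.129,0,-0.209],[-0.065,0,-0.105],[-0.065,0,-0.105]], xyz=[[0.059,0.236,-0.005],[0.059,0.236,-0.005],[0.059,0.236,-0.005],[0.059,0.236,-0.005],[0.059,0.236,-0.005],[0.059,0.236,-0.005],[0.059,0.236,-0.005],[0.059,0.236,-0.005],[0.059,0.236,-0.005],[0.059,0.236,-0.005],[0.03,0.118,-0.003],[0.03,0.118,-0.003]], claw=[5,5,5,5,5,5,5,5,5,5,5,5])

```text
time_s: 19.05
position: [0.487, 0.2675, 0.2244]
tool_rot: [[-0.835, -0.175, 0.521], [-0.149, 0.985, 0.093], [-0.529, -0.0, -0.848]]
ft_force: [0.4, 0.1, -3.0]
grip_width: 0.013
gripper_force: 88.3
```

Call:
arm_command(turn=[[0,0,0],[0,0,0]], xyz=[[0,0,0],[0,0,0]], claw=[5,5])

```text
time_s: 19.25
position: [0.4873, 0.2668, 0.2245]
tool_rot: [[-0.835, -0.174, 0.522], [-0.148, 0.985, 0.092], [-0.53, -0.0, -0.848]]
ft_force: [-0.2, 0.2, -3.2]
grip_width: 0.013
gripper_force: 88.3
```

Run:
```python
from plan import *
s=env.observe(); p,R=tl(2,140,-12); print(s["position"]-p,s["ft_force"]); print(s["q"])
q=go(*tl(2,62,-12),8); q=go(*tl(2,38,8),12,*q); q=go(*tl(0,32,30),12,*q)
```

```text
[ 0.00027665 -0.00028765  0.00067596] [-0.21984459  0.16193152 -3.15810107]
[ 18.64681513  12.28521173  96.77938023  -7.19249406  39.47465491
 -77.10290238]
8 turn [0.0, -0.001, 0.0] xyz [0.105, 0.001, 0.167]
12 turn [-0.0, 0.333, -0.0] xyz [-0.06, 0.0, 0.01]
12 turn [-0.0, 0.367, 0.0] xyz [-0.079, -0.0, -0.02]
```

Call:
arm_command(turn=[[0,0,0],[0,0,0],[0,0,0],[0,0,0],[0,0,0],[0,0,0],[0,0,0],[0,0,0],[0,0,0]], xyz=[[0.105,0,0.167],[0.105,0,0.167],[0.105,0,0.167],[0.105,0,0.167],[0.105,0,0.167],[0.105,0,0.167],[0.105,0,0.167],[0.105,0,0.167],[0,0,0]], claw=[5,5,5,5,5,5,5,5,5])

```text
time_s: 20.15
position: [0.4864, 0.2666, 0.1439]
tool_rot: [[-0.837, -0.174, 0.519], [-0.148, 0.985, 0.091], [-0.527, -0.0, -0.85]]
ft_force: [0.0, -1.0, -2.3]
grip_width: 0.0125
gripper_force: 88.3
```

Call:
arm_command(turn=[[0,0.333,0],[0,0.333,0],[0,0.333,0],[0,0.333,0],[0,0.333,0],[0,0.333,0],[0,0.333,0],[0,0.333,0],[0,0.333,0],[0,0.333,0],[0,0.333,0],[0,0.333,0]], xyz=[[-0.06,0,0.01],[-0.06,0,0.01],[-0.06,0,0.01],[-0.06,0,0.01],[-0.06,0,0.01],[-0.06,0,0.01],[-0.06,0,0.01],[-0.06,0,0.01],[-0.06,0,0.01],[-0.06,0,0.01],[-0.06,0,0.01],[-0.06,0,0.01]], claw=[5,5,5,5,5,5,5,5,5,5,5,5])

```text
time_s: 21.35
position: [0.5223, 0.2732, 0.1545]
tool_rot: [[-0.963, -0.174, 0.205], [-0.17, 0.985, 0.036], [-0.208, 0.0, -0.978]]
ft_force: [-0.2, 0.4, -1.7]
grip_width: 0.0132
gripper_force: 88.4
```

Call:
arm_command(turn=[[0,0.367,0],[0,0.367,0],[0,0.367,0],[0,0.367,0],[0,0.367,0],[0,0.367,0],[0,0.367,0],[0,0.367,0],[0,0.367,0],[0,0.367,0],[0,0.367,0],[0,0.367,0]], xyz=[[-0.079,0,-0.02],[-0.079,0,-0.02],[-0.079,0,-0.02],[-0.079,0,-0.02],[-0.079,0,-0.02],[-0.079,0,-0.02],[-0.079,0,-0.02],[-0.079,0,-0.02],[-0.079,0,-0.02],[-0.079,0,-0.02],[-0.079,0,-0.02],[-0.079,0,-0.02]], claw=[5,5,5,5,5,5,5,5,5,5,5,5])

```text
time_s: 22.55
position: [0.5686, 0.2813, 0.168]
tool_rot: [[-0.97, -0.174, -0.17], [-0.171, 0.985, -0.03], [0.173, 0.0, -0.985]]
ft_force: [0.6, 0.9, -2.1]
grip_width: 0.0132
gripper_force: 88.4
```

Call:
arm_command(turn=[[0,0,0],[0,0,0],[0,0,0],[0,0,0],[0,0,0],[0,0,0]], xyz=[[0,0,0],[0,0,0],[0,0,0],[0,0,0],[0,0,0],[0,0,0]], claw=[5,5,5,5,5,5])

```text
time_s: 23.15
position: [0.5676, 0.2812, 0.1676]
tool_rot: [[-0.97, -0.174, -0.171], [-0.171, 0.985, -0.03], [0.174, 0.0, -0.985]]
ft_force: [0.5, -0.1, -1.8]
grip_width: 0.013
gripper_force: 88.4
```

Run:
```python
from plan import *
s=env.observe(); p,R=tl(0,32,30); print(s["position"]-p,s["ft_force"],s["time_s"])
mat=np.array([.571,-.2601]); 
sc=lambda o,y,pi:tool(np.array(o)+[0,0,.0006],y,pi)
q=go(*tl(0,150,20),8); q=go(*sc([.42,.05,.16],-4,0),16,*q); q=go(*sc([.573,-.259,.11],-13,0),18,*q)
for n in("top",):
    im,d=imaging.get_image(n); C=cloud(n,d); L=(C-CT)@RT
    m=(abs(L[...,0])<.058)&(abs(L[...,1])<.058)&(L[...,2]>.007)&(L[...,2]<.03)
    print(m.sum())
```

```text
[ 9.61021092e-05 -2.58263033e-05  5.00274003e-05] [ 0.5338938  -0.09391584 -1.81452099] 23.15
8 turn [-0.0, -0.25, 0.001] xyz [0.085, 0.0, -0.272]
16 turn [0.031, -0.249, 0.173] xyz [0.255, -0.264, -0.022]
18 turn [0.034, 0.0, 0.094] xyz [-0.186, -0.304, 0.127]
59
```

The wrist force is back to the empty value, so the pour is done. Next I retract and carry the scoop to the mat.

Call:
arm_command(turn=[[0,-0.25,0],[0,-0.25,0],[0,-0.25,0],[0,-0.25,0],[0,-0.25,0],[0,-0.25,0],[0,-0.25,0],[0,-0.25,0]], xyz=[[0.085,0,-0.272],[0.085,0,-0.272],[0.085,0,-0.272],[0.085,0,-0.272],[0.085,0,-0.272],[0.085,0,-0.272],[0.085,0,-0.272],[0.085,0,-0.272]], claw=[5,5,5,5,5,5,5,5])

```text
time_s: 24.0
position: [0.5446, 0.2771, 0.2801]
tool_rot: [[-0.985, -0.174, 0.001], [-0.174, 0.985, 0.0], [-0.001, -0.0, -1.0]]
ft_force: [0.8, -0.5, -1.7]
grip_width: 0.0127
gripper_force: 88.4
```

Call:
arm_command(turn=[[0.031,-0.249,0.173],[0.031,-0.249,0.173],[0.031,-0.249,0.173],[0.031,-0.249,0.173],[0.031,-0.249,0.173],[0.031,-0.249,0.173],[0.031,-0.249,0.173],[0.031,-0.249,0.173]], xyz=[[0.255,-0.264,-0.022],[0.255,-0.264,-0.022],[0.255,-0.264,-0.022],[0.255,-0.264,-0.022],[0.255,-0.264,-0.022],[0.255,-0.264,-0.022],[0.255,-0.264,-0.022],[0.255,-0.264,-0.022]], claw=[5,5,5,5,5,5,5,5])

```text
time_s: 24.8
position: [0.4555, 0.1594, 0.2812]
tool_rot: [[-0.983, -0.052, 0.175], [-0.053, 0.999, -0.002], [-0.175, -0.011, -0.984]]
ft_force: [0.3, -0.2, -2.7]
grip_width: 0.0127
gripper_force: 88.4
```

Call:
arm_command(turn=[[0.031,-0.249,0.173],[0.031,-0.249,0.173],[0.031,-0.249,0.173],[0.031,-0.249,0.173],[0.031,-0.249,0.173],[0.031,-0.249,0.173],[0.031,-0.249,0.173],[0.031,-0.249,0.173]], xyz=[[0.255,-0.264,-0.022],[0.255,-0.264,-0.022],[0.255,-0.264,-0.022],[0.255,-0.264,-0.022],[0.255,-0.264,-0.022],[0.255,-0.264,-0.022],[0.255,-0.264,-0.022],[0.255,-0.264,-0.022]], claw=[5,5,5,5,5,5,5,5])

```text
time_s: 25.6
position: [0.3545, 0.0541, 0.2651]
tool_rot: [[-0.937, 0.069, 0.343], [0.065, 0.998, -0.025], [-0.344, -0.001, -0.939]]
ft_force: [0.3, 0.3, -2.2]
grip_width: 0.0132
gripper_force: 88.4
```

```bash
cat >> plan.py <<'E'
sc=lambda o,y,pi:tool(np.array(o)+[0,0,.0006],y,pi)
E
python3 - <<'E'
from plan import *
s=env.observe(); print(s["position"]-sc([.42,.05,.16],-4,0)[0])
q=go(*sc([.573,-.259,.11],-13,0),18)
im,d=imaging.get_image("top")
u,v=proj("top",CT+[0,0,.01])[0]; u0,v0=int(u)-35,int(v)-35
a=cv2.resize(im[v0:v0+70,u0:u0+70],None,fx=5,fy=5,interpolation=cv2.INTER_CUBIC)
u,v=proj("top",CC+[0,0,.04])[0]; u0,v0=int(u)-35,int(v)-35
b=cv2.resize(im[v0:v0+70,u0:u0+70],None,fx=5,fy=5,interpolation=cv2.INTER_CUBIC)
cv2.imwrite("pics/tray.png",np.hstack([a,b]))
E
```

```text
[-0.00112737 -0.0004286   0.00035135]
18 turn [0.034, 0.001, 0.094] xyz [-0.186, -0.304, 0.128]
```

View pics/tray.png

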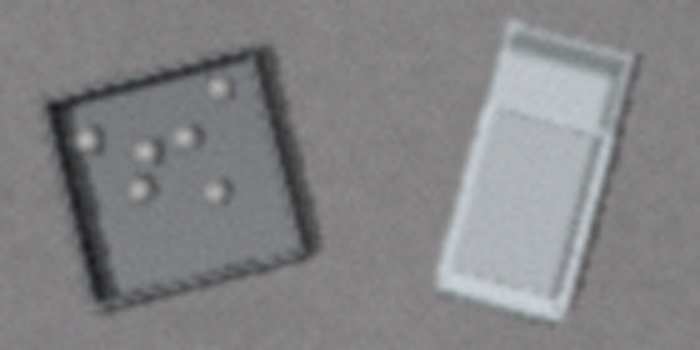

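All six balls are in the tray, in the left half of the crop between (90,140) and (220,190), and the canister is empty. Next is the mat.

Call:
arm_command(turn=[[0.034,0,0.094],[0.034,0,0.094],[0.034,0,0.094],[0.034,0,0.094],[0.034,0,0.094],[0.034,0,0.094],[0.034,0,0.094],[0.034,0,0.094],[0.034,0,0.094]], xyz=[[-0.186,-0.304,0.128],[-0.186,-0.304,0.128],[-0.186,-0.304,0.128],[-0.186,-0.304,0.128],[-0.186,-0.304,0.128],[-0.186,-0.304,0.128],[-0.186,-0.304,0.128],[-0.186,-0.304,0.128],[-0.186,-0.304,0.128]], claw=[5,5,5,5,5,5,5,5,5])

```text
time_s: 26.55
position: [0.4395, -0.0928, 0.2395]
tool_rot: [[-0.929, 0.147, 0.339], [0.138, 0.989, -0.051], [-0.342, -0.001, -0.94]]
ft_force: [-0.5, -0.9, -1.8]
grip_width: 0.0131
gripper_force: 88.5
```

Call:
arm_command(turn=[[0.034,0,0.094],[0.034,0,0.094],[0.034,0,0.094],[0.034,0,0.094],[0.034,0,0.094],[0.034,0,0.094],[0.034,0,0.094],[0.034,0,0.094],[0.034,0,0.094],[0,0,0],[0,0,0]], xyz=[[-0.186,-0.304,0.128],[-0.186,-0.304,0.128],[-0.186,-0.304,0.128],[-0.186,-0.304,0.128],[-0.186,-0.304,0.128],[-0.186,-0.304,0.128],[-0.186,-0.304,0.128],[-0.186,-0.304,0.128],[-0.186,-0.304,0.128],[0,0,0],[0,0,0]], claw=[5,5,5,5,5,5,5,5,5,5,5])

```text
time_s: 27.65
position: [0.5109, -0.2445, 0.2136]
tool_rot: [[-0.916, 0.225, 0.333], [0.211, 0.974, -0.077], [-0.341, 0.0, -0.94]]
ft_force: [-0.1, 1.5, -3.1]
grip_width: 0.0131
gripper_force: 88.5
```

Run:
```python
from plan import *
s=env.observe(); print(s["position"]-sc([.573,-.259,.11],-13,0)[0])
q=go(*sc([.573,-.259,.012],-13,0),8); q=go(*sc([.573,-.259,.0042],-13,0),4,*q)
im,d=imaging.get_image("top"); C=cloud("top",d)
m=(d>0)&(abs(C[...,2]-.1125)<.01)&(abs(C[...,1]+.26)<.05)&(C[...,0]>.52)&(C[...,0]<.66)&(im.min(2)>130)
P=C[m]; r=cv2.minAreaRect(P[:,:2].astype(np.float32)); A=np.c_[P[:,:2],np.ones(len(P))]; k=np.linalg.lstsq(A,P[:,2],rcond=None)[0]; print(r,"slope",np.degrees(k[:2]),P[:,2].mean())
```

```text
[ 7.72711561e-04 -3.50834875e-05 -1.16822292e-03]
8 turn [0.0, -0.001, 0.0] xyz [0.084, -0.0, 0.227]
4 turn [0.0, 0.0, 0.0] xyz [0.013, 0.0, 0.037]
((0.5703628659248352, -0.2603415250778198), (0.0580170638859272, 0.05398929491639137), 81.7284164428711) slope [-1.3163159   1.21590756] 0.10990052879013662
```

Call:
arm_command(turn=[[0,0,0],[0,0,0],[0,0,0],[0,0,0],[0,0,0],[0,0,0],[0,0,0],[0,0,0],[0,0,0]], xyz=[[0.084,0,0.227],[0.084,0,0.227],[0.084,0,0.227],[0.084,0,0.227],[0.084,0,0.227],[0.084,0,0.227],[0.084,0,0.227],[0.084,0,0.227],[0,0,0]], claw=[5,5,5,5,5,5,5,5,5])

```text
time_s: 28.6
position: [0.5098, -0.2432, 0.1161]
tool_rot: [[-0.917, 0.224, 0.331], [0.211, 0.975, -0.075], [-0.34, 0.001, -0.94]]
ft_force: [0.4, 0.2, -1.8]
grip_width: 0.0133
gripper_force: 88.4
```

Call:
arm_command(turn=[[0,0,0],[0,0,0],[0,0,0],[0,0,0],[0,0,0]], xyz=[[0.013,0,0.037],[0.013,0,0.037],[0.013,0,0.037],[0.01,0,0.025],[0,0,0]], claw=[5,5,5,5,5])

```text
time_s: 29.1
position: [0.5105, -0.2443, 0.11]
tool_rot: [[-0.916, 0.224, 0.333], [0.211, 0.975, -0.077], [-0.342, -0.001, -0.94]]
ft_force: [1.1, 0.7, -2.5]
grip_width: 0.0127
gripper_force: 88.8
```

Run:
```python
from plan import *
s=env.observe(); print(s["position"]-sc([.573,-.259,.004],-13,0)[0],s["ft_force"],s["wrist_torque"])
```

```text
[0.00034743 0.0002211  0.00127728] [ 1.07095927  0.73446818 -2.54857503] [ 0.09343957  0.35520285 -0.04765673]
```

Call:
arm_command(turn=[[0,0,0],[0,0,0],[0,0,0],[0,0,0]], xyz=[[0.004,0,0.011],[0.004,0,0.011],[0,0,0],[0,0,0]], claw=[5,5,5,5])

```text
time_s: 29.5
position: [0.5106, -0.2444, 0.1097]
tool_rot: [[-0.915, 0.224, 0.334], [0.21, 0.975, -0.078], [-0.343, -0.001, -0.939]]
ft_force: [-4.6, 0.4, 7.6]
grip_width: 0.0131
gripper_force: 90.2
```

Call:
arm_command(turn=[[0,0,0],[0,0,0],[0,0,0]], xyz=[[0,0,0],[0,0,0],[0,0,0]], claw=[5,5,5], squeeze=20)

```text
time_s: 29.8
position: [0.5105, -0.2444, 0.1097]
tool_rot: [[-0.915, 0.224, 0.334], [0.21, 0.975, -0.078], [-0.343, -0.001, -0.939]]
ft_force: [-4.4, 1.3, 7.1]
grip_width: 0.0131
gripper_force: 90.2
```

Call:
arm_command(turn=[[0,0,0],[0,0,0],[0,0,0],[0,0,0],[0,0,0],[0,0,0],[0,0,0],[0,0,0],[0,0,0],[0,0,0],[0,0,0],[0,0,0]], xyz=[[0,0,0],[0,0,0],[0,0,0],[0,0,0],[0,0,0],[0,0,0],[0,0,0],[0,0,0],[0,0,0],[0,0,0],[0,0,0],[0,0,0]], claw=[15,17,19,22,26,32,40,60,85,85,85,85])

```text
time_s: 31.0
position: [0.5105, -0.2442, 0.1087]
tool_rot: [[-0.916, 0.224, 0.333], [0.211, 0.975, -0.077], [-0.342, -0.0, -0.94]]
ft_force: [-0.5, -1.4, 0.5]
grip_width: 0.0854
gripper_force: 0.0
```

Call:
arm_command(turn=[[0,0,0],[0,0,0],[0,0,0],[0,0,0],[0,0,0],[0,0,0],[0,0,0],[0,0,0],[0,0,0],[0,0,0]], xyz=[[0,0,-0.3],[0,0,-0.3],[0,0,-0.3],[0,0,-0.3],[0,0,-0.3],[0,0,-0.3],[0,0,-0.3],[0,0,-0.3],[0,0,0],[0,0,0]], claw=[85,85,85,85,85,85,85,85,85,85])

```text
time_s: 32.0
position: [0.4704, -0.2349, 0.2212]
tool_rot: [[-0.916, 0.224, 0.333], [0.211, 0.974, -0.077], [-0.342, -0.0, -0.94]]
ft_force: [-0.8, -0.6, -0.2]
grip_width: 0.0848
gripper_force: 0.0
```

Run:
```python
from plan import *
s=env.observe(); print(s["ft_force"],s["grip_width"])
for n in("top","side"):
    im,d=imaging.get_image(n); C=cloud(n,d)
    m=(d>0)&(abs(C[...,2]-.0065)<.008)&(abs(C[...,1]+.26)<.05)&(abs(C[...,0]-.57)<.05)&(im.min(2)>130)
    P=C[m]; r=cv2.minAreaRect(P[:,:2].astype(np.float32)); A=np.c_[P[:,:2],np.ones(len(P))]; k=np.linalg.lstsq(A,P[:,2],rcond=None)[0]; print(n,m.sum(),r,"slope",np.degrees(k[:2]),P[:,2].mean())
    m=(d>0)&(im.max(2)<70)&(abs(C[...,0]-.5)<.05)&(abs(C[...,1]+.245)<.03)&(C[...,2]>.1)&(C[...,2]<.165)
    P=C[m]; print(len(P),P.mean(0) if len(P) else 0,P[:,2].max() if len(P) else 0)
```

```text
[-0.78452193 -0.62336671 -0.24644901] 0.08483913167353
top 284 ((0.5722044706344604, -0.2602638304233551), (0.057709354907274246, 0.050026968121528625), 77.0057601928711) slope [0.38033198 0.06123402] 0.00617123998948773
125 [ 0.50145326 -0.24054578  0.13835462] 0.1593188066374405
side 354 ((0.5643545389175415, -0.2642917037010193), (0.1088603138923645, 0.061137206852436066), 75.63761901855469) slope [-1.22242076 -0.96463751] 0.007628226927341553
343 [ 0.49528438 -0.24725012  0.13515028] 0.1597657515922188
```

The scoop is level on the mat: the pan floor is at about 6 mm, the origin is within a few mm of the mat's centre, and the handle is standing. The gripper is clear, so I'll hand in.

```bash
python3 -c "
from rig import env
print(env.close_job())"
```

```text
the job is handed in; nothing more can be done
None
```

I scooped all six balls out of the canister in one lift and tipped them into the tray, stood the scoop upright on its mat with the gripper clear, and handed the job in; no verdict came back.

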